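# Slide the paint tray up onto the scale and tare it

## Task

Draw the aluminium tray with the red paint tin off the grey deck and onto the scale's higher steel pan by its black grip, sliding it rather than carrying it: raise only its front end over the step, let it rest on deck and pan at once for a moment, then slide it fully onto the pan, square and centred between the pan's long edges, and press it gently against the sprung rubber pad on the blue fence, holding that push for a moment. Let go with the tray still touching the pad, then press the scale's orange tare button fully down and move clear. Do not jolt the scale or jam the pad, keep the tin upright and in its place on the tray, and leave everything else alone.

Things in the scene. Friction and masses are not known exactly. Their poses are not given: they have to be found in the camera images.
- deck: Grey flat deck, fixed, 260 mm (x) by 260 mm (y). Origin on the table level; its top is 30 mm above the origin and spans x -90..170, y -130..130 mm in its own frame. The tray stands on it and leaves over its -y edge.
- scale: Bench scale, fixed, beyond the deck's -y edge (gap about 8 to 16 mm, nearly parallel), its pan 3 to 9 mm higher than the deck. The steel pan's top is 33 mm above the origin and spans x -100..100, y -140..140 mm, long edges along y, square edge at y +140. Console at x -155..-100, top 28 mm above the origin. Over 40 N between tray and scale (a hard catch) overloads it.
- fence: Blue fence, fixed across the pan's -y end, 160 mm (x) by 12 mm (y), 22 mm high. Origin at the middle of its underside, on the pan; axes as the scale's. From its +y face (6 mm from the origin) a rubber pad 60 mm wide, 4 to 18 mm above the pan, stands out by somewhere between 10 and 22 mm: the setting is not measured and must be found by feel. The pad is sprung, 4 N per mm, and bottoms after 4 mm; up to about 12 N is a gentle push, 20 N is too much.
- tray: Loose aluminium tray, 150 mm (x) by 200 mm (y), with a rim 14 mm high, walls and floor 4 mm, about 0.35 kg (with the tin 0.6 to 0.85 kg). Origin at the centre of its underside. Its front end is -y (towards the scale). A black upright grip plate, 56 mm wide (x), 14 mm thick (y), stands at y -70 mm, its top 76 mm above the underside.
- tray_grip (a point): Point in the middle of the tray's grip plate to pinch, 58 mm above the tray's underside; axes as the tray's. Pinch along y.
- tin: Closed round paint tin with a red band, 70 mm diameter, 74 mm high, about 0.35 kg, loose on the tray floor (its place: 30 mm behind the tray's middle, tray y +30). Origin at the centre of its underside.
- tare (a joint): Travel of the tare button, m: 0 up, 0.006 fully down; it springs back. 4 N holds it fully down.
- tare_top (a point): Centre of the top of the orange round tare button, 24 mm diameter, on the scale's console on the robot's side; it is pressed straight down.
- jar: Small jar with white lid, 40 mm diameter, 60 mm high, standing on the far (+x) strip of the deck. To be left alone. Origin under its centre.
- tin_blue: Paint tin with a blue band, 84 mm diameter, 100 mm high, on the table. To be left alone. Origin under its centre.
- tin_yellow: Paint tin with a yellow band, 84 mm diameter, 100 mm high, on the table. To be left alone. Origin under its centre.
- tin_green: Paint tin with a green band, 84 mm diameter, 100 mm high, on the table. To be left alone. Origin under its centre.
- spatula: Spatula lying on the table. To be left alone.
- brush: Brush lying on the table. To be left alone.
- cup: White plastic cup, 72 mm wide, 85 mm high, on the table. To be left alone.
Not all that is in view belongs to the job. Several things have the shape of the tray; the one meant has the colours described above.

How it is judged (in metres and radians):
On the way, in this order (a step that is already met when the one before it is completed fails the run):
1. the tray rests on the deck and the scale's pan at once (contact force between tray and deck above 0.3 N and contact force between tray and scale above 0.3 N), for 0.15 s.
2. the tray, wholly on the pan and flat, is pressed against the pad with 3 to 12 N for 0.3 s (contact force between tray and fence between 3 and 12 N and y of tray in the frame of scale below 0.04 m and angle between tray's own z axis and vertical below 0.04 rad), for 0.3 s.
3. the tare button is fully down, with the tray let go (value of joint tare above 0.0048 m and contact force between the fingers and tray below 0.1 N), for 0.1 s.
At the end, for the whole second after the job is handed in: The tray lies flat and at rest on the scale's pan, wholly on it, touching the pad, within 15 mm of the pan's lengthwise centre line and within 0.07 rad of square; the tin stands upright on the tray; the tare button is up again (contact force between tray and fence above 0.1 N and y of tray in the frame of scale below 0.04 m and z of tray in the frame of scale between 0.03 and 0.036 m and angle between tray's own z axis and vertical below 0.03 rad and x of tray in the frame of scale between -0.015 and 0.015 m and angle between the y axis of tray and the y axis of scale, either way round below 0.07 rad and z of tin in the frame of tray below 0.009 m and angle between tin's own z axis and vertical below 0.05 rad and value of joint tare below 0.002 m and linear speed of each of tray, tin below 0.01 m/s).
It fails at once if the scale is overloaded: more than 40 N between tray and scale (contact force between tray and scale above 40 N).
It fails at once if the pad is jammed: more than 20 N between tray and fence (contact force between tray and fence above 20 N).
It fails at once if the tray is carried: its middle more than 15 mm above the pan (z of tray in the frame of scale above 0.048 m).
It fails at once if the tin leans more than 0.25 rad, or shifts on the tray more than 20 mm from its place (angle between tin's own z axis and vertical above 0.25 rad or y of tin in the frame of tray below 0.01 m or y of tin in the frame of tray above 0.05 m or x of tin in the frame of tray below -0.02 m or x of tin in the frame of tray above 0.02 m).
It fails at once if a bystander is moved by more than 20 mm (distance of any of jar, tin_blue, tin_yellow, tin_green, spatula, brush, cup from where it was at the start of the episode above 0.02 m).
It also fails if it takes over 72 s, if anything falls off the work surface, if the arm or the gripper's body presses on something with over 40 N, if the wrist force passes 120 N, or if a joint passes its speed limit or range.

## Robot

A 6-joint arm with a two-finger parallel gripper is mounted at the origin on the work surface. World frame = base frame: x ahead of the robot, y to its left, z up, the work surface at z = 0. Lengths are in mm, angles in rad, forces in N, time in s.
With the tool pointing down it reaches from about 400 to 925 mm from the base axis. Payload 12.5 kg.
Tool frame: the origin (TCP) lies at the very end of the fingers, on their centre line; the grasp point (between the pads) lies 19 mm behind it; y points along the fingers, x is the direction in which the jaws open and shut, and the axes are right-handed (so a half turn about y gives the same grasp; the last joint's range is limited). The gripper opens to 95 mm and grips with 3 to 60 N. Pads are 20 mm wide; open, the fingers measure 119 mm over their backs; the gripper's body (75 mm by 180 mm) begins 59 mm behind the grasp point.
Start: joints at [1.074, 0.491, 1.559, -0, 1.092, -0.106], TCP at [238.067, 577.905, 188.161] pointing down, gripper open.
Joint ranges: [-3.1, 3.1], [-0.84, 2.19], [0.05, 2.79], [-1.13, 4.28], [0.06, 2.93], [-2.69, 2.69]. Speed limits (rad/s): [2.22, 2.22, 2.79, 3.14, 3.14, 3.14].

## Interface

Orientations are given as [roll, pitch, yaw] about the fixed x, y, z axes, in that order (R = Rz(yaw) Ry(pitch) Rx(roll)).
In Python, from station import env gives the robot as it stands.
- The arm moves only by the tool jog_arm, never from a script. Its argument "plan" is a list of rows, each an object of numbers: "tx", "ty", "tz": the shift along the world's x, y, z in cm; "rx", "ry", "rz": the turn, a rotation vector about the world's x, y, z in units of 5 degrees (1.0 is 5 degrees). In form: [{"tx": .., "ty": .., "tz": .., "rx": .., "ry": .., "rz": ..}, ...]. A call has 1 to 10 rows; each row is the pose to reach, as a shift and turn from the pose commanded when the call began; what a row does not reach only later rows make up. A row lasts 1/8 s, in which the tool goes at most 62.5 mm and 10.7 degrees, less where a joint would pass 70% of its speed; a pose out of reach is approached as far as the arm can. A call with a gripper value outside its range is refused whole. "fingers" is the opening in per cent of the stroke, from 0 (shut) to 100 (fully open), set as the call begins (left out, the last holds). The fingers move at their own pace and stop on an object; the grip force is fixed at half the most. Time passes only in rows, so rows that repeat a pose let the fingers close. It gives the time, the measured TCP pose, the force and the opening at its end, in the units of the state.
- env.get_state(): the state, without advancing time (a new reading comes with each control period).
- env.grab_frame(name): name is "scene" or "top"; returns the picture (384x512x3 uint8, red, green, blue); there is no depth.
- env.calibration(name): a dict with "fx", "fy", "cx", "cy" (pixels), "R" (3x3) and "t" (3): a world point X has camera coordinates R X + t. Camera axes: x right, y down, z forward; pixel columns grow to the right and rows downward; lengths in mm; the calibration is good to about 2 mm. A picture is of the moment at which its call begins. calibration takes no time and is no camera call.
- env.close_job(): hands the job in, once; it reports no verdict.
The state is a dict: "t": time; "joints": joint angles; "qd": joint speeds; "joint_efforts": joint torques, N m; "ee_pos": TCP position; "ee_rot": TCP orientation; "ft_force": force on the tool from outside, world axes, zero at the start; "ft_torque": the same for the moment, N m; "gripper_width": opening from 0.0 (shut) to 1.0 (fully open).
Only numpy, scipy, OpenCV 4.12 (cv2) and the standard library are available. Lean on these libraries where they do the work, as an engineer would, in place of code of your own. Each camera call takes 0.05 s, during which the arm holds its last target.

## Working session

There is one attempt and no reset: what is moved stays moved. The work goes in short steps, Python scripts to look and compute and a tool call to move; the robot and the scene stay as the last step left them, time stands still between calls to the robot, and variables do not carry over. Pictures are saved under pics/ and viewed, and the job is handed in when it is done.

Besides the shell and the picture viewer there is one more tool, called after "Emit:" as a command line: name --argument value ..., lists and objects as JSON in quotes. jog_arm: Moves the arm, as the interface text tells. Its arguments: {"type":"object","properties":{"plan":{"type":"array","items":{"type":"object","properties":{"tx":{"type":"number"},"ty":{"type":"number"},"tz":{"type":"number"},"rx":{"type":"number"},"ry":{"type":"number"},"rz":{"type":"number"}}}},"fingers":{"type":"number"}},"required":["plan"]}

```bash
mkdir -p pics; ls; python3 - <<'E'
from station import env
import cv2
s=env.get_state(); print(s)
for n in("scene","top"):
    im=env.grab_frame(n); cv2.imwrite(f"pics/{n}0.png",cv2.resize(im[:,:,::-1],None,fx=1.5,fy=1.5,interpolation=cv2.INTER_CUBIC))
    print(n,env.calibration(n))
E
```

```text
pics
{'t': 0.0, 'joints': array([ 1.07437978e+00,  4.91579486e-01,  1.55945390e+00,  3.99522274e-05,
        1.09168101e+00, -1.05581347e-01]), 'qd': array([-0.00070692, -0.00273696, -0.00066929,  0.00112361, -0.00082862,
        0.00158601]), 'joint_efforts': array([-4.26566512e-04, -6.12640572e+01, -2.58187419e+01,  6.92199077e-02,
        4.81659151e-02, -1.29475206e-04]), 'ee_pos': array([237.92991116, 577.64859531, 187.54784735]), 'ee_rot': array([-1.57064288e+00,  1.11176489e-03,  1.17994277e+00]), 'ft_force': array([ 0.22268354, -0.73680373,  0.31108931]), 'ft_torque': array([ 4.33567238e-02, -1.53902028e-05, -3.95222560e-02]), 'gripper_width': 1.0031829395958993}
scene {'fx': 358.63256192770984, 'fy': 358.63256192770984, 'cx': 257.95994319973954, 'cy': 194.33573520724394, 'R': array([[ 0.88157585,  0.47204096, -0.00116638],
       [ 0.33167423, -0.62118367, -0.71001623],
       [-0.33588128,  0.6255463 , -0.70418434]]), 't': array([-445.16015824, -125.38480396, 1279.68219795])}
top {'fx': 451.50558423685084, 'fy': 451.50558423685084, 'cx': 250.8842238066282, 'cy': 195.93281141227138, 'R': array([[-1.43514836e-02, -9.99896077e-01, -1.36777005e-03],
       [-9.96573452e-01,  1.44152059e-02, -8.14466475e-02],
       [ 8.14578999e-02,  1.94203100e-04, -9.96676764e-01]]), 't': array([ -12.78307282,  529.3239663 , 1502.46028206])}
```

View pics/scene0.png

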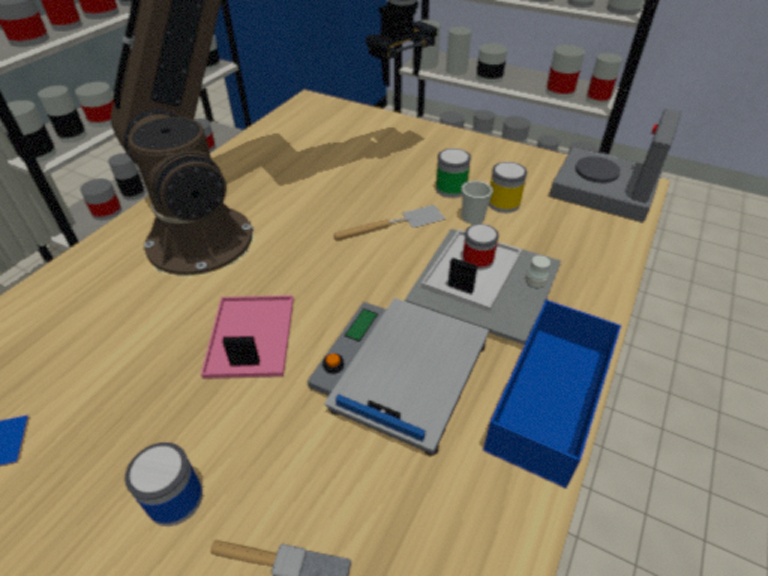

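View pics/top0.png

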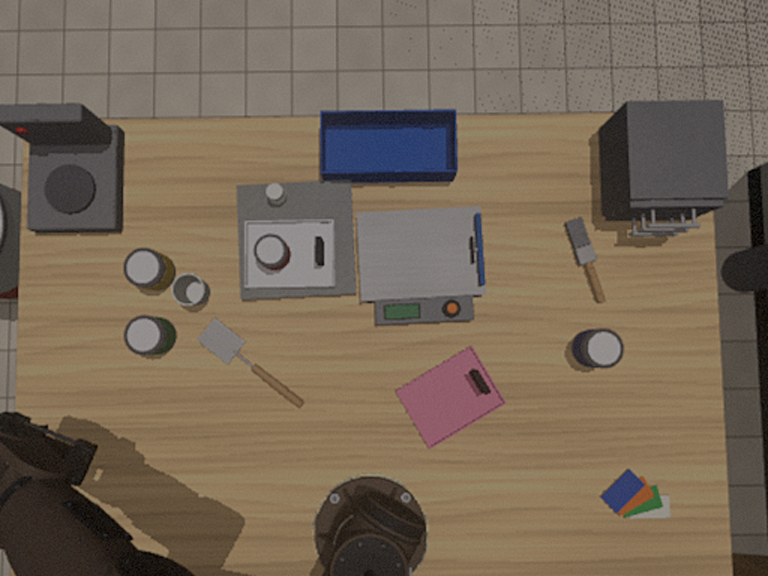

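```bash
python3 - <<'E'
from station import env
import cv2
for n,(x0,y0,x1,y1),f in(("top",(150,115,340,220),4.2),("scene",(200,140,390,300),4.2)):
    im=env.grab_frame(n); cv2.imwrite(f"pics/raw_{n}.png",im[:,:,::-1])
    c=im[y0:y1,x0:x1,::-1]
    c=cv2.resize(c,None,fx=4,fy=4,interpolation=cv2.INTER_CUBIC)
    c=cv2.convertScaleAbs(c,alpha=1.3,beta=10)
    cv2.imwrite(f"pics/{n}1.png",c[:600])
E
```

```text
(no output)
```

View pics/top1.png

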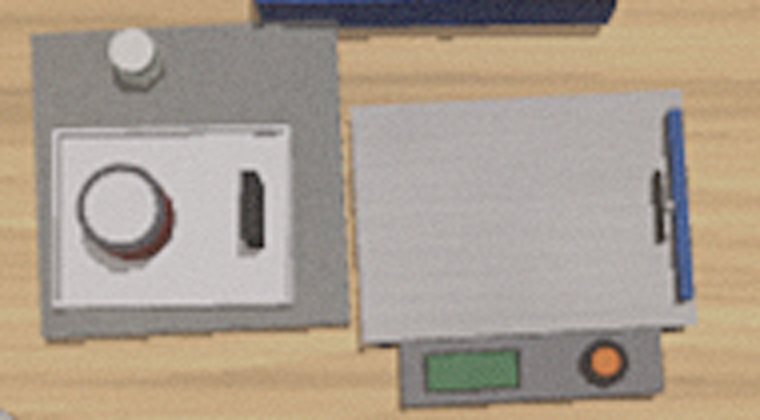

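View pics/scene1.png

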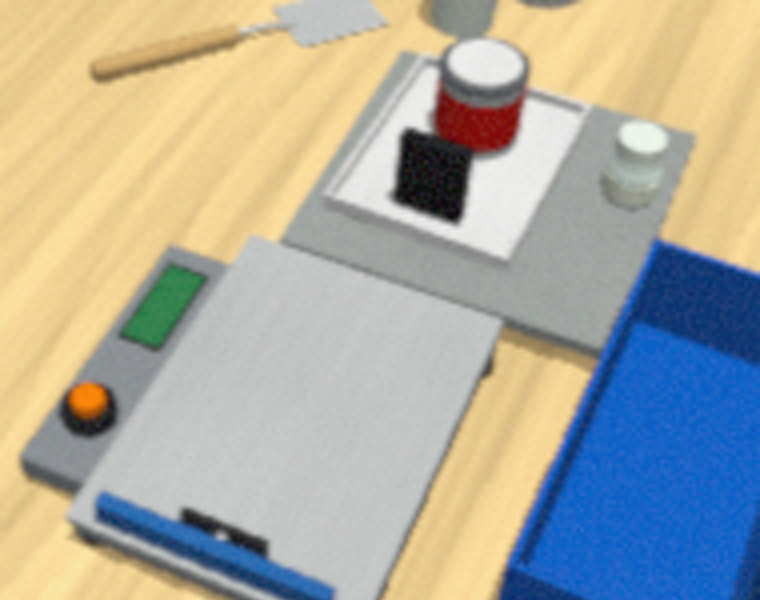

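```bash
cat > h.py <<'E'
import numpy as np, cv2
from station import env
from scipy.optimize import least_squares
C={n:env.calibration(n) for n in("top","scene")}
def proj(n,X):
    c=C[n];Y=np.asarray(X,float)@np.array(c["R"]).T+c["t"]
    return np.c_[c["fx"]*Y[:,0]/Y[:,2]+c["cx"],c["fy"]*Y[:,1]/Y[:,2]+c["cy"]]
def back(n,uv,z):
    c=C[n];R=np.array(c["R"]);o=-R.T@c["t"];d=R.T@np.array([(uv[0]-c["cx"])/c["fx"],(uv[1]-c["cy"])/c["fy"],1])
    return o+d*(z-o[2])/d[2]
def W(p,P):
    x,y,z,a=p;P=np.asarray(P,float);c,s=np.cos(a),np.sin(a)
    return np.c_[x+c*P[:,0]-s*P[:,1],y+s*P[:,0]+c*P[:,1],z+P[:,2]]
OFF={"top":(150,115),"scene":(200,140)}
def cr(n,pts): return (np.array(pts,float)+.5)/4-.5+np.array(OFF[n])
E
cat > fit.py <<'E'
from h import *
deckP=[(170,130,30),(170,-130,30),(-90,-130,30),(-90,130,30)]
panP=[(100,140,33),(100,-140,33),(-100,-140,33),(-100,140,33)]
trP=[(75,100,14),(75,-100,14),(-75,-100,14),(-75,100,14)]
obs={'deck':(deckP,[(31,36),(338,24),(349,326),(44,341)],{0:(694,133),1:(600,350),2:(282,240),3:(405,52)}),
'pan':(panP,[(351,108),(682,91),(696,323),(362,346)],{0:(505,322),2:(70,520),3:(252,238)}),
'tray':(trP,[(53,129),(291,125),(291,305),(52,306)],{0:(590,105),2:(328,193),3:(420,56)})}
for k,(P,t,s) in obs.items():
    P=np.array(P,float)
    for use in('top','both','bothz'):
        def f(p):
            q=np.array([p[0],p[1],p[3] if use=='bothz' else {'deck':0,'pan':3,'tray':30}[k],p[2]])
            r=[proj('top',W(q,P))-cr('top',t)]
            if use!='top':
                i=list(s);r.append(proj('scene',W(q,P[i]))-cr('scene',[s[j] for j in i]))
            return np.vstack(r).ravel()
        r=least_squares(f,[700,0,0,3] if use=='bothz' else [700,0,0],x_scale=[100,100,1]+([10] if use=='bothz' else []))
        print(k,use,r.x.round(4),np.abs(r.fun).max().round(2),r.fun.round(1) if use!='top' else '')
E
python3 fit.py
```

```text
deck top [6.135578e+02 1.577803e+02 3.230000e-02] 0.66 
deck both [6.138389e+02 1.575490e+02 2.980000e-02] 1.87 [ 0.5 -0.   0.1 -0.4  0.5  0.2 -0.7 -0.1  0.5  0.3  1.9  0.5 -1.8 -1.1
 -1.  -1.2]
deck bothz [ 6.137936e+02  1.590865e+02  2.980000e-02 -3.660600e+00] 1.79 [ 0.2  0.2 -0.3 -0.1  0.1  0.3 -0.9 -0.   0.4  0.8  1.8  1.  -1.6 -0.6
 -0.9 -0.7]
pan top [ 6.182155e+02 -1.205904e+02  4.170000e-02] 0.63 
pan both [ 6.202757e+02 -1.217851e+02  4.610000e-02] 1.12 [-0.  -0.3 -0.1 -1.1  0.8 -0.2  0.7 -0.9 -0.  -0.8 -1.1 -0.8  0.  -1.1]
pan bothz [ 6.198390e+02 -1.204254e+02  4.480000e-02 -2.902700e+00] 0.77 [-0.3  0.1 -0.7 -0.5  0.1  0.2  0.3 -0.7 -0.2  0.2 -0.8 -0.   0.1 -0.1]
tray top [ 6.217440e+02  1.732129e+02 -5.000000e-03] 0.28 
tray both [6.213993e+02 1.723102e+02 5.900000e-03] 1.23 [-0.1  0.3  0.   0.1  0.7 -0.5  0.4  0.5  0.7 -0.4 -0.7  0.   1.  -1.2]
tray bothz [6.213667e+02 1.734109e+02 5.300000e-03 2.694600e+01] 1.08 [-0.2  0.4 -0.2  0.3  0.4 -0.3  0.2  0.6  0.6  0.2 -0.7  0.5  1.1 -0.7]
```

```bash
cat > edge.py <<'E'
from h import *
from scipy.ndimage import map_coordinates
def gray(n,f=None):
    im=cv2.imread(f or f"pics/raw_{n}.png").astype(np.float32); return cv2.GaussianBlur(im,(0,0),.7)
def refine(p0,P,edges,ims,zfree=False,L=3.5,iters=6,pr=False):
    P=np.array(P,float);p=np.array(p0,float)
    for it in range(iters):
        data=[]
        for n,im in ims.items():
            for (i,j) in edges[n]:
                for s in np.linspace(.1,.9,17):
                    X=P[i]*(1-s)+P[j]*s
                    a=proj(n,W(p,[X]))[0];b=proj(n,W(p,[X+(P[j]-P[i])*.01]))[0]
                    t=(b-a)/np.linalg.norm(b-a);nn=np.array([-t[1],t[0]])
                    k=np.arange(-L,L+.01,.25);q=a+k[:,None]*nn
                    v=np.stack([map_coordinates(im[:,:,c],[q[:,1],q[:,0]],order=1) for c in range(3)],1)
                    g=np.abs(np.gradient(v,axis=0)).sum(1)
                    m=g.argmax()
                    if g[m]<3: continue
                    sl=slice(max(0,m-3),m+4);d=(k[sl]*g[sl]).sum()/g[sl].sum()
                    data.append((n,X,a+d*nn,nn))
        def f(q):
            qq=np.array([q[0],q[1],q[3] if zfree else p0[2],q[2]])
            return np.array([ (proj(n,W(qq,[X]))[0]-o)@nn for n,X,o,nn in data])
        x0=[p[0],p[1],p[3]]+([p[2]] if zfree else [])
        r=least_squares(f,x0,loss='soft_l1',f_scale=.3,x_scale=[100,100,1]+([10] if zfree else []))
        p=np.array([r.x[0],r.x[1],r.x[3] if zfree else p0[2],r.x[2]])
    return p,np.median(np.abs(r.fun)),len(data)
deckP=[(170,130,30),(170,-130,30),(-90,-130,30),(-90,130,30)]
panP=[(100,140,33),(100,-140,33),(-100,-140,33),(-100,140,33)]
trP=[(75,100,14),(75,-100,14),(-75,-100,14),(-75,100,14)]
A=[(0,1),(1,2),(2,3),(3,0)]
if __name__=="__main__":
    T={'top':gray('top')};S={'scene':gray('scene')}
    for nm,p0,P in(('deck',[613.6,157.7,0,.031],deckP),('pan',[619,-121,3,.043],panP),('tray',[621.5,172.8,30,0.],trP)):
        e={'top':A,'scene':A}
        for z in (False,True):
            for ims in((T,S,{**T,**S}) if not z else ({**T,**S},)):
                print(nm,z,list(ims),[np.round(v,4) if not np.isscalar(v) else round(float(v),3) for v in refine(p0,P,e,ims,z)])
    for nm,uv,zz in (('button',(604,362),40),('tin top',(122,206),108),('fence top mid',(678,205),58)):
        print(nm,back('top',cr('top',uv),zz).round(1))
    print('btn scene',back('scene',cr('scene',(89,400)),40).round(1))
    print('tin scene',back('scene',cr('scene',(485,64)),108).round(1))
    print('grip bottom scene',back('scene',cr('scene',(428,205)),34),'grip top scene',back('scene',cr('scene',(438,137)),106))
E
python3 edge.py
```

```text
deck False ['top'] [array([6.129606e+02, 1.487214e+02, 0.000000e+00, 4.970000e-02]), 0.95, 68.0]
deck False ['scene'] [array([6.16296e+02, 1.51858e+02, 0.00000e+00, 4.09000e-02]), 0.249, 68.0]
deck False ['top', 'scene'] [array([6.153965e+02, 1.506741e+02, 0.000000e+00, 4.620000e-02]), 0.82, 136.0]
deck True ['top', 'scene'] [array([ 6.153920e+02,  1.507129e+02, -4.800000e-02,  4.630000e-02]), 0.823, 136.0]
pan False ['top'] [array([ 6.202172e+02, -1.201050e+02,  3.000000e+00,  4.030000e-02]), 0.281, 68.0]
pan False ['scene'] [array([ 6.183026e+02, -1.174573e+02,  3.000000e+00,  4.410000e-02]), 1.432, 68.0]
pan False ['top', 'scene'] [array([ 6.192745e+02, -1.200051e+02,  3.000000e+00,  4.140000e-02]), 0.532, 136.0]
pan True ['top', 'scene'] [array([ 6.194095e+02, -1.197471e+02,  3.923400e+00,  3.930000e-02]), 0.547, 136.0]
tray False ['top'] [array([6.222031e+02, 1.734335e+02, 3.000000e+01, 5.100000e-03]), 0.322, 68.0]
tray False ['scene'] [array([ 6.212962e+02,  1.704777e+02,  3.000000e+01, -6.600000e-03]), 1.909, 68.0]
tray False ['top', 'scene'] [array([6.221967e+02, 1.726188e+02, 3.000000e+01, 3.100000e-03]), 0.558, 136.0]
tray True ['top', 'scene'] [array([6.222463e+02, 1.741377e+02, 2.436630e+01, 2.900000e-03]), 0.806, 136.0]
button [ 494.5 -185.5   40. ]
tin top [621.  204.7 108. ]
fence top mid [ 622.7 -247.8   58. ]
btn scene [ 491.8 -182.6   40. ]
tin scene [620.6 200.8 108. ]
grip bottom scene [619.19398908 107.21994239  34.        ] grip top scene [620.4161276  105.87728688 106.        ]
```

The aluminium tray is at about (290,255) in the top view. The pink tray with a black grip at (450,395) and the blue box at (390,145) could be mistaken for it. The close crop confirms my choice: a white-metal tray holding the red-banded tin and the black grip, standing on the grey deck. The measured sizes and heights fit, and the tin lies 30 mm behind the tray's middle. First I move above the grip.

Emit:
jog_arm --fingers 60 --plan '[{"tx": 3,"ty": -3.7,"rz": 0.4},{"tx": 7,"ty": -8.6,"rz": 1},{"tx": 11,"ty": -13.5,"rz": 1.5},{"tx": 15,"ty": -18.5,"rz": 2},{"tx": 19,"ty": -23.4,"rz": 2.5},{"tx": 23,"ty": -28.3,"rz": 3},{"tx": 27,"ty": -33.3,"rz": 3.5},{"tx": 31,"ty": -38.2,"rz": 4},{"tx": 35,"ty": -43.1,"rz": 4.5},{"tx": 38.4,"ty": -47.3,"rz": 4.51}]'

```text
validation failed for argument at $.pl...
```

Emit:
jog_arm --plan '[{"tx": 0},{"tx": 0},{"tx": 0}]'

```text
validation failed for argument at $.pl...
```

```bash
python3 - <<'E'
from h import *
s=env.get_state(); print(s['t'],s['ee_pos'],s['ee_rot'],s['ft_force'],s['gripper_width'])
for n,o in OFF.items():
    im=env.grab_frame(n); c=im[o[1]:o[1]+145,o[0]:o[0]+190,::-1]; c=im[100:245,o[0]:o[0]+190,::-1]
    cv2.imwrite(f"pics/{n}2.png",cv2.resize(c,None,fx=4,fy=4,interpolation=cv2.INTER_CUBIC))
E
```

```text
0.2 [237.98081869 577.73858505 187.78975617] [-1.57073245e+00  6.71508873e-04  1.18000183e+00] [-0.11090842 -0.31758153 -0.23530406] 0.998513727514496
```

View pics/scene2.png

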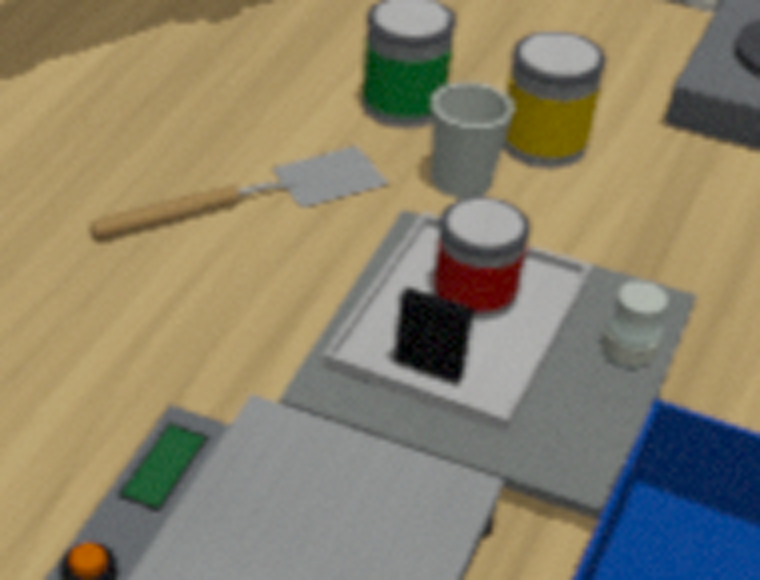

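The moves were refused, probably because each row needs all six keys, so I'll give them all.

Emit:
jog_arm --fingers 60 --plan '[{"tx": 3,"ty": -3.7,"tz": 0,"rx": 0,"ry": 0,"rz": 0.4},{"tx": 7,"ty": -8.6,"tz": 0,"rx": 0,"ry": 0,"rz": 1},{"tx": 11,"ty": -13.5,"tz": 0,"rx": 0,"ry": 0,"rz": 1.5},{"tx": 15,"ty": -18.5,"tz": 0,"rx": 0,"ry": 0,"rz": 2},{"tx": 19,"ty": -23.4,"tz": 0,"rx": 0,"ry": 0,"rz": 2.5},{"tx": 23,"ty": -28.3,"tz": 0,"rx": 0,"ry": 0,"rz": 3},{"tx": 27,"ty": -33.3,"tz": 0,"rx": 0,"ry": 0,"rz": 3.5},{"tx": 31,"ty": -38.2,"tz": 0,"rx": 0,"ry": 0,"rz": 4},{"tx": 35,"ty": -43.1,"tz": 0,"rx": 0,"ry": 0,"rz": 4.5},{"tx": 38.4,"ty": -47.3,"tz": 0,"rx": 0,"ry": 0,"rz": 4.51}]'

```text
t: 1.55
ee_pos: [623.2, 103.0, 188.2]
ee_rot: [-1.571, -0.0, 1.574]
ft_force: [0.6, 1.0, 1.0]
gripper_width: 0.599
```

```bash
python3 - <<'E'
from h import *
for n,o in OFF.items():
    im=env.grab_frame(n); c=im[100:245,o[0]:o[0]+190,::-1]
    cv2.imwrite(f"pics/{n}3.png",cv2.resize(c,None,fx=4,fy=4,interpolation=cv2.INTER_CUBIC))
s=env.get_state(); print(s['t'],s['ee_pos'],s['ee_rot'],s['ft_force'],s['gripper_width'])
E
```

```text
1.65 [624.90377219 100.32651351 187.51289425] [-1.57149326e+00  6.45275674e-04  1.56904611e+00] [-1.22662201 -0.18152051 -0.34985851] 0.5983010443670473
```

View pics/scene3.png

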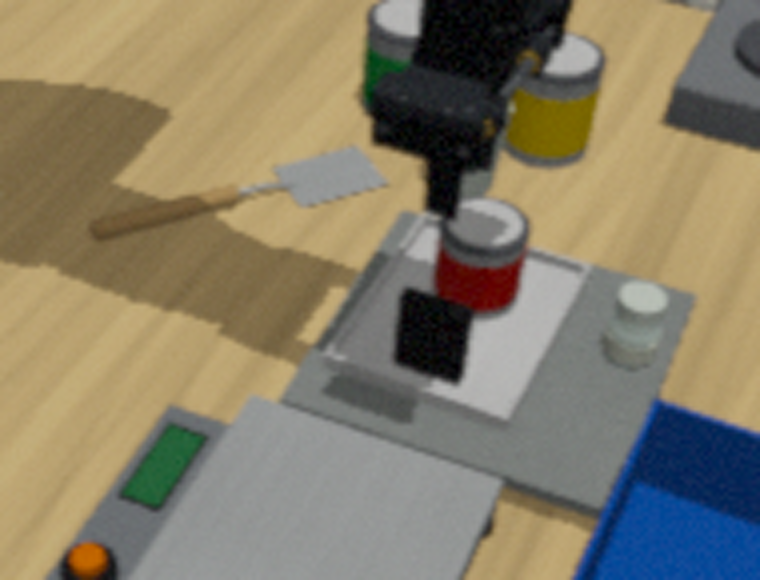

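View pics/top3.png

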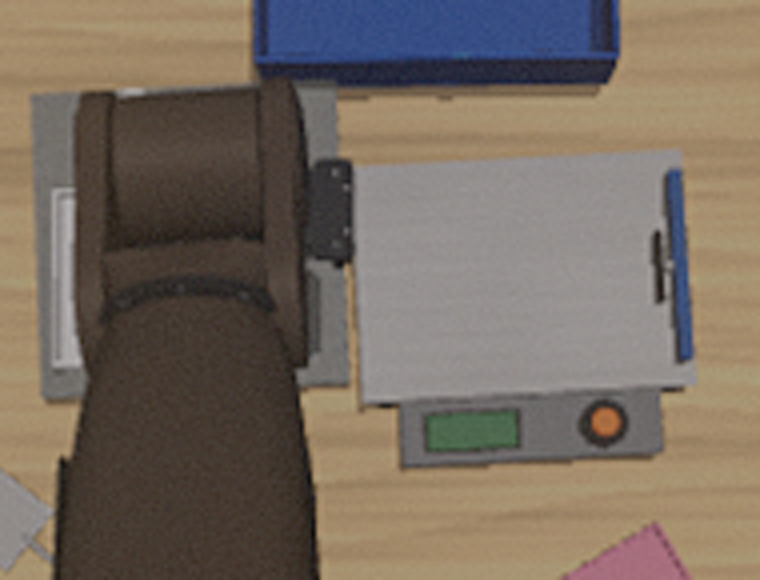

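The scene view shows the gripper above the tray, with its near finger at about (440,190) and the grip plate at (433,335). The way down is clear. I'll descend to just above the plate.

Emit:
jog_arm --plan '[{"tx": 0,"ty": 0,"tz": -1.5,"rx": 0,"ry": 0,"rz": 0},{"tx": 0,"ty": 0,"tz": -3.5,"rx": 0,"ry": 0,"rz": 0},{"tx": 0,"ty": 0,"tz": -5.5,"rx": 0,"ry": 0,"rz": 0},{"tx": 0,"ty": 0,"tz": -7,"rx": 0,"ry": 0,"rz": 0},{"tx": 0,"ty": 0,"tz": -7.5,"rx": 0,"ry": 0,"rz": 0},{"tx": 0,"ty": 0,"tz": -7.5,"rx": 0,"ry": 0,"rz": 0},{"tx": 0,"ty": 0,"tz": -7.5,"rx": 0,"ry": 0,"rz": 0}]'

```text
t: 2.52
ee_pos: [622.3, 105.0, 113.8]
ee_rot: [-1.572, -0.0, 1.574]
ft_force: [0.5, 0.4, 0.7]
gripper_width: 0.603
```

```bash
python3 - <<'E'
from h import *
for n,o in list(OFF.items())[1:]:
    im=env.grab_frame(n); c=im[120:265,o[0]:o[0]+190,::-1]
    cv2.imwrite(f"pics/{n}4.png",cv2.resize(c,None,fx=4,fy=4,interpolation=cv2.INTER_CUBIC))
s=env.get_state(); print(s['t'],s['ee_pos'],s['ee_rot'],s['ft_force'],s['gripper_width'])
E
```

```text
2.575 [622.34377431 104.9788115  113.81635114] [-1.57189050e+00 -1.66678025e-04  1.57360166e+00] [-0.76517148 -0.5359756   0.61468806] 0.5973205361759939
```

View pics/scene4.png

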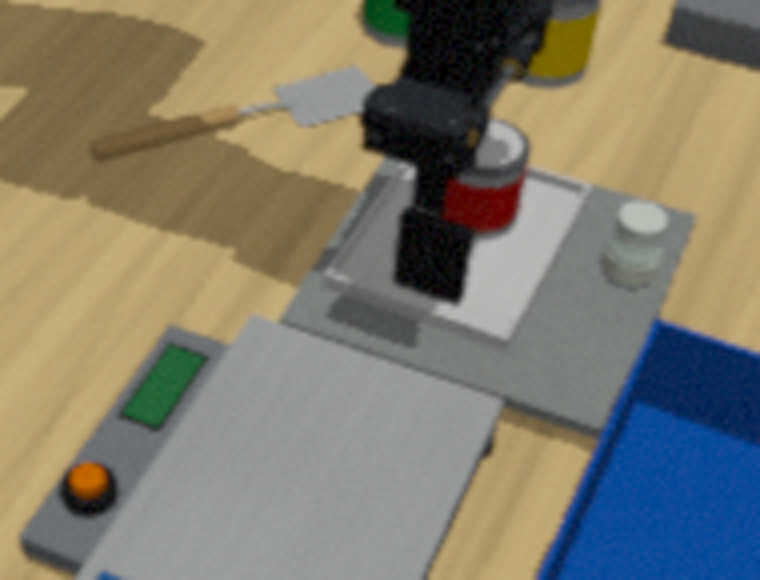

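The fingers are lined up with the plate at about (435,250), and the tin is behind them and clear. I'll go down to pinch height.

Emit:
jog_arm --plan '[{"tx": 0,"ty": 0,"tz": -1,"rx": 0,"ry": 0,"rz": 0},{"tx": 0,"ty": 0,"tz": -2,"rx": 0,"ry": 0,"rz": 0},{"tx": 0,"ty": 0,"tz": -3,"rx": 0,"ry": 0,"rz": 0},{"tx": 0,"ty": 0,"tz": -4,"rx": 0,"ry": 0,"rz": 0},{"tx": 0,"ty": 0,"tz": -4.4,"rx": 0,"ry": 0,"rz": 0},{"tx": 0,"ty": 0,"tz": -4.4,"rx": 0,"ry": 0,"rz": 0},{"tx": 0,"ty": 0,"tz": -4.4,"rx": 0,"ry": 0,"rz": 0}]'

```text
t: 3.45
ee_pos: [622.2, 104.9, 69.5]
ee_rot: [-1.571, -0.0, 1.574]
ft_force: [-0.5, -0.2, 0.2]
gripper_width: 0.601
```

Emit:
jog_arm --fingers 30 --plan '[{"tx": 0,"ty": 0,"tz": 0,"rx": 0,"ry": 0,"rz": 0},{"tx": 0,"ty": 0,"tz": 0,"rx": 0,"ry": 0,"rz": 0},{"tx": 0,"ty": 0,"tz": 0,"rx": 0,"ry": 0,"rz": 0}]'

```text
t: 3.82
ee_pos: [622.1, 104.9, 69.3]
ee_rot: [-1.571, -0.0, 1.574]
ft_force: [0.5, 0.8, 0.5]
gripper_width: 0.345
```

Emit:
jog_arm --fingers 22 --plan '[{"tx": 0,"ty": 0,"tz": 0,"rx": 0,"ry": 0,"rz": 0},{"tx": 0,"ty": 0,"tz": 0,"rx": 0,"ry": 0,"rz": 0}]'

```text
t: 4.08
ee_pos: [622.1, 104.9, 69.2]
ee_rot: [-1.571, -0.0, 1.574]
ft_force: [0.6, 0.2, -0.5]
gripper_width: 0.228
```

Emit:
jog_arm --fingers 18 --plan '[{"tx": 0,"ty": 0,"tz": 0,"rx": 0,"ry": 0,"rz": 0},{"tx": 0,"ty": 0,"tz": 0,"rx": 0,"ry": 0,"rz": 0}]'

```text
t: 4.32
ee_pos: [622.0, 104.9, 69.1]
ee_rot: [-1.571, -0.0, 1.574]
ft_force: [-0.1, 0.2, 0.6]
gripper_width: 0.181
```

Emit:
jog_arm --fingers 0 --plan '[{"tx": 0,"ty": 0,"tz": 0,"rx": 0,"ry": 0,"rz": 0},{"tx": 0,"ty": 0,"tz": 0,"rx": 0,"ry": 0,"rz": 0},{"tx": 0,"ty": 0,"tz": 0,"rx": 0,"ry": 0,"rz": 0}]'

```text
t: 4.7
ee_pos: [622.1, 104.6, 69.2]
ee_rot: [-1.571, 0.0, 1.574]
ft_force: [-0.3, -3.5, 0.0]
gripper_width: 0.147
```

The grip is held at 0.147, which is about 14 mm and matches the plate thickness. Now I'll raise only the front end by pivoting about the rear edge.

Emit:
jog_arm --plan '[{"tx": 0,"ty": 0.04,"tz": 0.17,"rx": -0.115,"ry": 0,"rz": 0},{"tx": 0,"ty": 0.08,"tz": 0.34,"rx": -0.23,"ry": 0,"rz": 0},{"tx": 0,"ty": 0.12,"tz": 0.51,"rx": -0.345,"ry": 0,"rz": 0},{"tx": 0,"ty": 0.16,"tz": 0.68,"rx": -0.46,"ry": 0,"rz": 0},{"tx": 0,"ty": 0.2,"tz": 0.85,"rx": -0.575,"ry": 0,"rz": 0},{"tx": 0,"ty": 0.23,"tz": 1.02,"rx": -0.69,"ry": 0,"rz": 0},{"tx": 0,"ty": 0.23,"tz": 1.02,"rx": -0.69,"ry": 0,"rz": 0},{"tx": 0,"ty": 0.23,"tz": 1.02,"rx": -0.69,"ry": 0,"rz": 0}]'

```text
t: 5.7
ee_pos: [622.0, 107.5, 79.2]
ee_rot: [-1.57, 0.06, 1.574]
ft_force: [-0.3, 1.0, -4.4]
gripper_width: 0.146
```

```bash
cat > snap.py <<'E'
import sys
from h import *
k=sys.argv[1]
y0=int(sys.argv[2]) if len(sys.argv)>2 else 130
for n,o in list(OFF.items())[1:]:
    im=env.grab_frame(n); c=im[y0:y0+145,o[0]:o[0]+190,::-1]
    cv2.imwrite(f"pics/{n}{k}.png",cv2.resize(c,None,fx=4,fy=4,interpolation=cv2.INTER_CUBIC))
s=env.get_state(); print(s['t'],s['ee_pos'],s['ee_rot'],s['ft_force'],s['ft_torque'],s['gripper_width'])
E
python3 snap.py 5
```

```text
5.75 [621.95887836 107.48637265  79.17531408] [-1.57039403  0.05956945  1.57347666] [ 0.72785779  1.52948913 -4.84828873] [ 0.43447081 -0.02547702 -0.00437101] 0.14784485243464926
```

View pics/scene5.png

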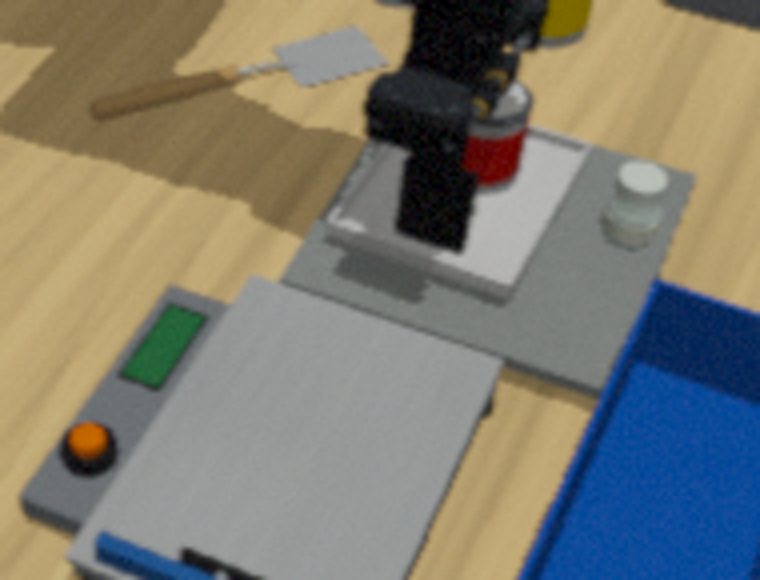

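The front end is visibly raised, with its shadow at (385,275), the rear is still on the deck and the tin is upright. The arm carries about 4.6 N. I'll slide it over the step and turn it gradually to the pan's yaw.

Emit:
jog_arm --plan '[{"tx": 0,"ty": -0.5,"tz": 0,"rx": 0,"ry": 0,"rz": 0.04},{"tx": 0,"ty": -1.3,"tz": 0,"rx": 0,"ry": 0,"rz": 0.1},{"tx": 0,"ty": -2.3,"tz": 0,"rx": 0,"ry": 0,"rz": 0.16},{"tx": 0,"ty": -3.3,"tz": 0,"rx": 0,"ry": 0,"rz": 0.22},{"tx": 0,"ty": -4.3,"tz": 0,"rx": 0,"ry": 0,"rz": 0.28},{"tx": 0,"ty": -5.3,"tz": 0,"rx": 0,"ry": 0,"rz": 0.34},{"tx": 0,"ty": -6.3,"tz": 0,"rx": 0,"ry": 0,"rz": 0.4},{"tx": 0,"ty": -7.3,"tz": 0,"rx": 0,"ry": 0,"rz": 0.44},{"tx": 0,"ty": -8.2,"tz": 0,"rx": 0,"ry": 0,"rz": 0.44},{"tx": 0,"ty": -9,"tz": 0,"rx": 0,"ry": 0,"rz": 0.44}]'

```text
t: 7.0
ee_pos: [622.0, 16.6, 79.3]
ee_rot: [-1.571, 0.06, 1.612]
ft_force: [-0.1, 1.3, -5.6]
gripper_width: 0.142
```

```bash
python3 snap.py 6
```

```text
7.05 [622.0810846   15.76405643  79.37185421] [-1.57057869  0.06050036  1.61155747] [ 0.31664481 -1.98258389 -3.23025343] [-0.22797277  0.02949708 -0.03271803] 0.14307233371598083
```

View pics/scene6.png

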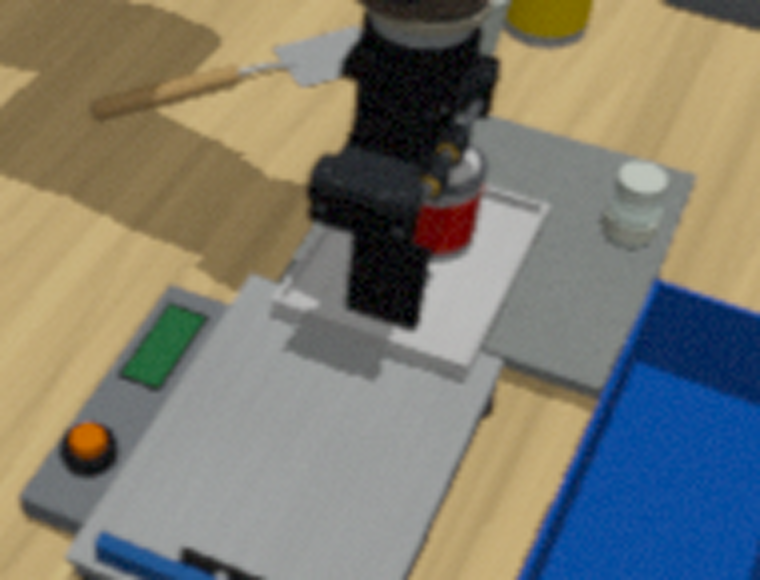

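The front is about 35 mm over the pan and clear of it, with its shadow at (335,345), and there was no catch. Now I'll lower the front gently to find the pan by feel.

Emit:
jog_arm --plan '[{"tx": 0,"ty": -0.02,"tz": -0.085,"rx": 0.057,"ry": 0,"rz": 0},{"tx": 0,"ty": -0.04,"tz": -0.17,"rx": 0.115,"ry": 0,"rz": 0},{"tx": 0,"ty": -0.06,"tz": -0.255,"rx": 0.172,"ry": 0,"rz": 0},{"tx": 0,"ty": -0.06,"tz": -0.255,"rx": 0.172,"ry": 0,"rz": 0}]'

```text
t: 7.55
ee_pos: [622.2, 16.5, 76.8]
ee_rot: [-1.571, 0.045, 1.612]
ft_force: [0.5, -4.5, -3.6]
gripper_width: 0.142
```

Emit:
jog_arm --plan '[{"tx": 0,"ty": -0.02,"tz": -0.085,"rx": 0.057,"ry": 0,"rz": 0},{"tx": 0,"ty": -0.02,"tz": -0.085,"rx": 0.057,"ry": 0,"rz": 0}]'

```text
t: 7.8
ee_pos: [622.1, 16.4, 75.9]
ee_rot: [-1.572, 0.04, 1.612]
ft_force: [1.1, -3.2, -2.9]
gripper_width: 0.142
```

Emit:
jog_arm --plan '[{"tx": 0,"ty": -0.02,"tz": -0.085,"rx": 0.057,"ry": 0,"rz": 0},{"tx": 0,"ty": -0.02,"tz": -0.085,"rx": 0.057,"ry": 0,"rz": 0}]'

```text
t: 8.05
ee_pos: [622.2, 16.3, 75.2]
ee_rot: [-1.572, 0.035, 1.612]
ft_force: [-0.5, -1.1, -0.7]
gripper_width: 0.143
```

Emit:
jog_arm --plan '[{"tx": 0,"ty": -0.02,"tz": -0.085,"rx": 0.057,"ry": 0,"rz": 0},{"tx": 0,"ty": -0.02,"tz": -0.085,"rx": 0.057,"ry": 0,"rz": 0},{"tx": 0,"ty": -0.02,"tz": -0.085,"rx": 0.057,"ry": 0,"rz": 0}]'

```text
t: 8.43
ee_pos: [622.2, 16.4, 75.2]
ee_rot: [-1.573, 0.03, 1.612]
ft_force: [-2.8, 1.3, 7.1]
gripper_width: 0.144
```

```bash
python3 snap.py 7
```

```text
8.475 [622.18659841  16.43369155  75.15390434] [-1.5726765   0.02978567  1.61202576] [-1.8947608   0.06204294  7.79799353] [-0.03810516  0.47202884 -0.04485476] 0.14815966291988086
```

View pics/scene7.png

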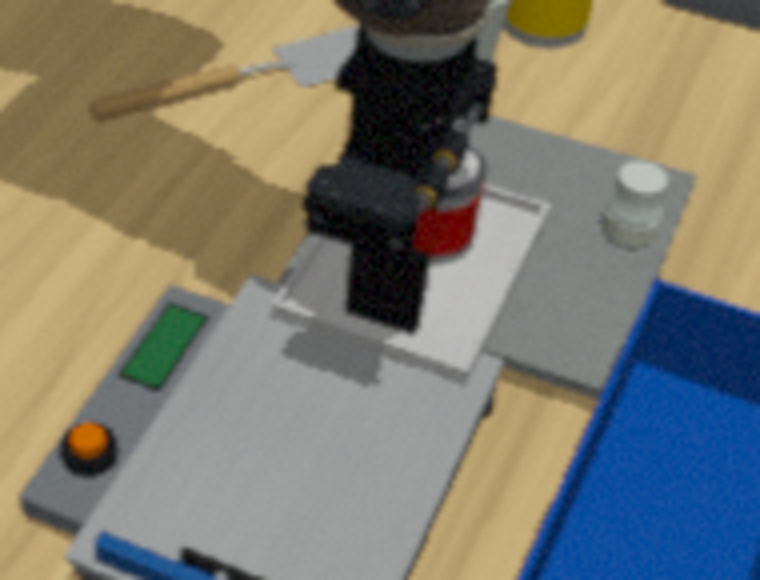

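The tray now bears on the pan's edge at about +7 N, so the step is about 6 mm. To be sure the rear rests on the deck too, I'll pitch back slightly and ease the load.

Emit:
jog_arm --plan '[{"tx": 0,"ty": 0,"tz": 0.03,"rx": -0.04,"ry": 0,"rz": 0},{"tx": 0,"ty": 0,"tz": 0.04,"rx": -0.08,"ry": 0,"rz": 0},{"tx": 0,"ty": 0,"tz": 0.04,"rx": -0.1,"ry": 0,"rz": 0},{"tx": 0,"ty": 0,"tz": 0.04,"rx": -0.1,"ry": 0,"rz": 0},{"tx": 0,"ty": 0,"tz": 0.04,"rx": -0.1,"ry": 0,"rz": 0},{"tx": 0,"ty": 0,"tz": 0.04,"rx": -0.1,"ry": 0,"rz": 0}]'

```text
t: 9.22
ee_pos: [622.2, 16.2, 75.2]
ee_rot: [-1.572, 0.039, 1.612]
ft_force: [-1.8, -1.1, 7.1]
gripper_width: 0.144
```

```bash
python3 - <<'E'
from h import *
s=env.get_state(); print(s['t'],s['ee_pos'],s['ee_rot'],s['ft_force'],s['ft_torque'],s['gripper_width'])
E
```

```text
9.225 [622.1681351   16.19139767  75.17203372] [-1.57201624  0.03882401  1.61196038] [-1.82974198 -1.10772278  7.0918244 ] [0.04119844 0.3897194  0.01981113] 0.14405946667265915
```

The tray rests on both at once with steady forces, held for over 0.5 s. Now I'll slide on, following the pan edge.

Emit:
jog_arm --plan '[{"tx": 0,"ty": 0,"tz": 0.04,"rx": 0.02,"ry": 0,"rz": 0},{"tx": 0,"ty": -0.4,"tz": 0.06,"rx": 0.02,"ry": 0,"rz": 0},{"tx": 0,"ty": -1,"tz": 0.08,"rx": 0,"ry": 0,"rz": 0},{"tx": 0,"ty": -1.6,"tz": 0.11,"rx": -0.01,"ry": 0,"rz": 0},{"tx": 0,"ty": -2.2,"tz": 0.138,"rx": -0.03,"ry": 0,"rz": 0},{"tx": 0,"ty": -2.8,"tz": 0.167,"rx": -0.05,"ry": 0,"rz": 0}]'

```text
t: 9.98
ee_pos: [622.0, -11.0, 76.2]
ee_rot: [-1.571, 0.042, 1.612]
ft_force: [-0.1, 7.6, 0.9]
gripper_width: 0.145
```

```bash
python3 - <<'E'
from h import *
s=env.get_state(); print(s['t'],s['ee_pos'],s['ee_rot'],s['ft_force'],s['ft_torque'],s['gripper_width'])
E
```

```text
9.975 [622.04547699 -11.01808092  76.17720093] [-1.5713821   0.04172118  1.61170362] [-0.08873725  7.56360051  0.94563295] [ 1.5100785  -0.01326081 -0.01843361] 0.14482734892670918
```

Emit:
jog_arm --plan '[{"tx": 0,"ty": -0.6,"tz": 0.034,"rx": -0.02,"ry": 0,"rz": 0},{"tx": 0,"ty": -1.2,"tz": 0.07,"rx": -0.05,"ry": 0,"rz": 0},{"tx": 0,"ty": -1.8,"tz": 0.112,"rx": -0.08,"ry": 0,"rz": 0},{"tx": 0,"ty": -2.4,"tz": 0.153,"rx": -0.1,"ry": 0,"rz": 0},{"tx": 0,"ty": -3,"tz": 0.2,"rx": -0.135,"ry": 0,"rz": 0},{"tx": 0,"ty": -3.6,"tz": 0.255,"rx": -0.17,"ry": 0,"rz": 0},{"tx": 0,"ty": -4.2,"tz": 0.307,"rx": -0.195,"ry": 0,"rz": 0}]'

```text
t: 10.85
ee_pos: [621.8, -53.3, 78.8]
ee_rot: [-1.57, 0.059, 1.612]
ft_force: [-0.0, 4.7, -2.6]
gripper_width: 0.145
```

```bash
python3 snap.py 8; python3 -c "
import cv2;from station import env
im=env.grab_frame('top')[115:260,150:340,::-1];cv2.imwrite('pics/top8.png',cv2.resize(im,None,fx=4,fy=4,interpolation=2))"
```

```text
10.9 [621.82467006 -54.03138591  78.95221133] [-1.56987014  0.05945828  1.61169846] [-0.19326261  3.84094199 -0.84070546] [1.02930448 0.11563774 0.03087078] 0.14509222581518816
```

View pics/scene8.png

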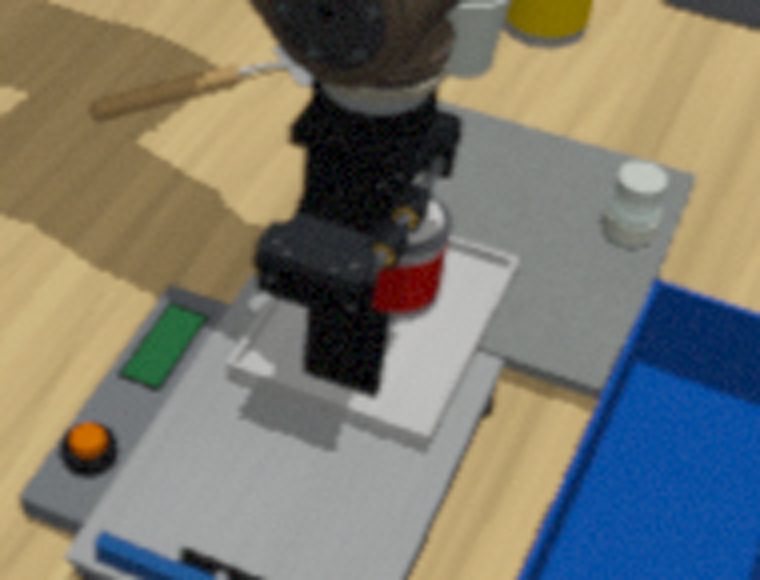

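View pics/top8.png

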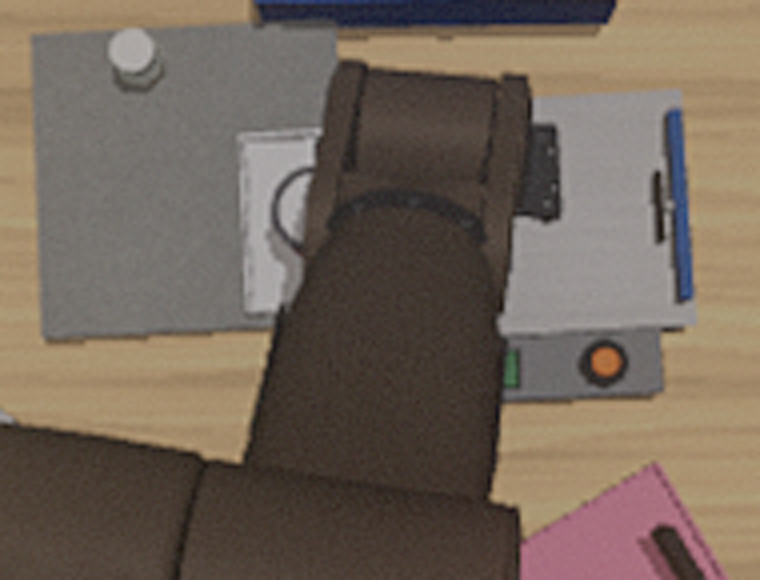

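The tray bridges the deck and pan, the tin is in place and the grip is firm. The centre of mass is about at the edge, so I'll slide on and lay the tray flat onto the pan.

Emit:
jog_arm --plan '[{"tx": 0,"ty": -0.6,"tz": 0.034,"rx": 0,"ry": 0,"rz": 0},{"tx": 0,"ty": -1.2,"tz": 0.053,"rx": 0.02,"ry": 0,"rz": 0},{"tx": 0,"ty": -1.8,"tz": 0.015,"rx": 0.115,"ry": 0,"rz": 0},{"tx": 0,"ty": -2.4,"tz": -0.05,"rx": 0.23,"ry": 0,"rz": 0},{"tx": 0,"ty": -2.8,"tz": -0.137,"rx": 0.345,"ry": 0,"rz": 0},{"tx": 0,"ty": -3.1,"tz": -0.23,"rx": 0.46,"ry": 0,"rz": 0},{"tx": 0,"ty": -3.4,"tz": -0.333,"rx": 0.575,"ry": 0,"rz": 0},{"tx": 0,"ty": -3.6,"tz": -0.395,"rx": 0.64,"ry": 0,"rz": 0},{"tx": 0,"ty": -3.6,"tz": -0.43,"rx": 0.69,"ry": 0,"rz": 0},{"tx": 0,"ty": -3.6,"tz": -0.43,"rx": 0.69,"ry": 0,"rz": 0}]'

```text
t: 12.2
ee_pos: [622.1, -90.3, 75.2]
ee_rot: [-1.573, 0.001, 1.612]
ft_force: [-0.8, -0.5, -1.8]
gripper_width: 0.146
```

```bash
python3 snap.py 9
```

```text
12.25 [622.08166687 -90.3188775   75.27098045] [-1.57322739e+00  7.49232536e-04  1.61208015e+00] [-0.78714751 -0.98948063 -1.4065494 ] [-0.20752421  0.310657   -0.00032584] 0.14005555667760125
```

View pics/scene9.png

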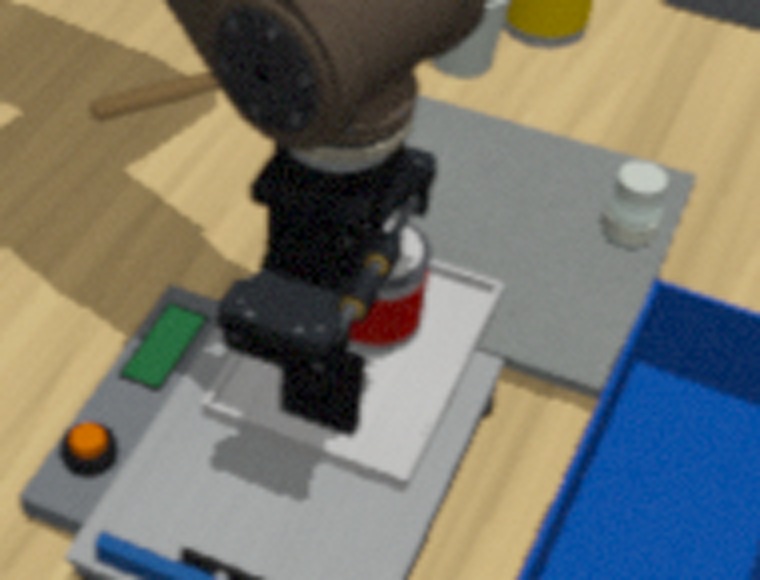

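The tray lies flat, mostly on the pan, and the tin is fine. I'll slide it towards the pad, stopping short of it.

Emit:
jog_arm --plan '[{"tx": 0,"ty": -0.4,"tz": -0.02,"rx": 0,"ry": 0,"rz": 0},{"tx": 0,"ty": -1.1,"tz": -0.02,"rx": 0,"ry": 0,"rz": 0},{"tx": 0.01,"ty": -1.9,"tz": -0.02,"rx": 0,"ry": 0,"rz": 0},{"tx": 0.02,"ty": -2.7,"tz": -0.02,"rx": 0,"ry": 0,"rz": 0},{"tx": 0.02,"ty": -3.5,"tz": -0.02,"rx": 0,"ry": 0,"rz": 0},{"tx": 0.03,"ty": -4.3,"tz": -0.02,"rx": 0,"ry": 0,"rz": 0},{"tx": 0.04,"ty": -5.1,"tz": -0.02,"rx": 0,"ry": 0,"rz": 0},{"tx": 0.04,"ty": -5.9,"tz": -0.02,"rx": 0,"ry": 0,"rz": 0},{"tx": 0.05,"ty": -6.5,"tz": -0.02,"rx": 0,"ry": 0,"rz": 0},{"tx": 0.05,"ty": -7,"tz": -0.02,"rx": 0,"ry": 0,"rz": 0}]'

```text
t: 13.5
ee_pos: [622.7, -160.0, 75.1]
ee_rot: [-1.573, -0.0, 1.612]
ft_force: [-0.2, 6.1, 0.0]
gripper_width: 0.149
```

Emit:
jog_arm --plan '[{"tx": 0,"ty": -0.4,"tz": 0,"rx": 0,"ry": 0,"rz": 0},{"tx": 0,"ty": -0.8,"tz": 0,"rx": 0,"ry": 0,"rz": 0},{"tx": 0,"ty": -1.1,"tz": 0,"rx": 0,"ry": 0,"rz": 0},{"tx": 0,"ty": -1.4,"tz": 0,"rx": 0,"ry": 0,"rz": 0},{"tx": 0,"ty": -1.6,"tz": 0,"rx": 0,"ry": 0,"rz": 0}]'

```text
t: 14.12
ee_pos: [622.7, -175.8, 75.1]
ee_rot: [-1.573, -0.0, 1.612]
ft_force: [-1.2, 6.5, 0.5]
gripper_width: 0.146
```

```bash
python3 snap.py 10 150; python3 -c "
import cv2;from station import env
im=env.grab_frame('top')[115:260,150:340,::-1];cv2.imwrite('pics/top10.png',cv2.resize(im,None,fx=4,fy=4,interpolation=2))"
```

```text
14.175 [ 622.6460272  -176.06051993   75.10897149] [-1.57334187e+00 -2.20346993e-04  1.61181461e+00] [ 0.87549349  4.43309215 -0.04647647] [ 0.83358296  0.03734543 -0.05345019] 0.14495740577114005
```

View pics/scene10.png

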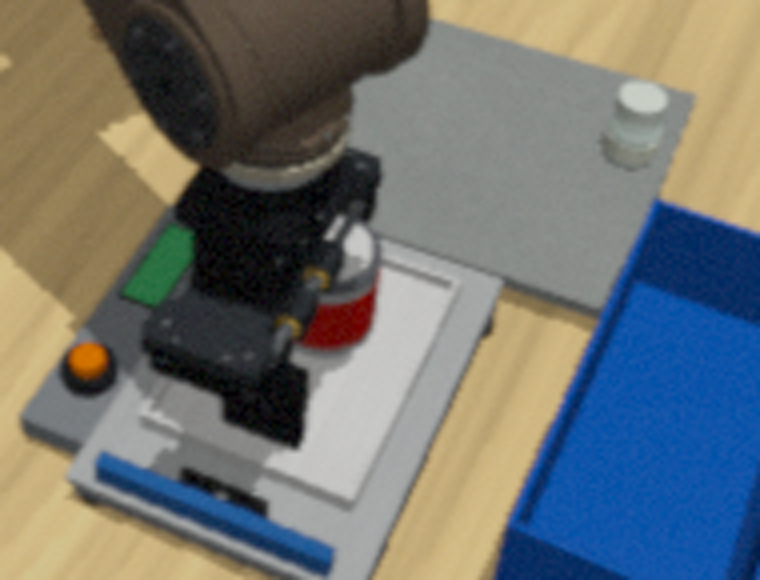

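View pics/top10.png

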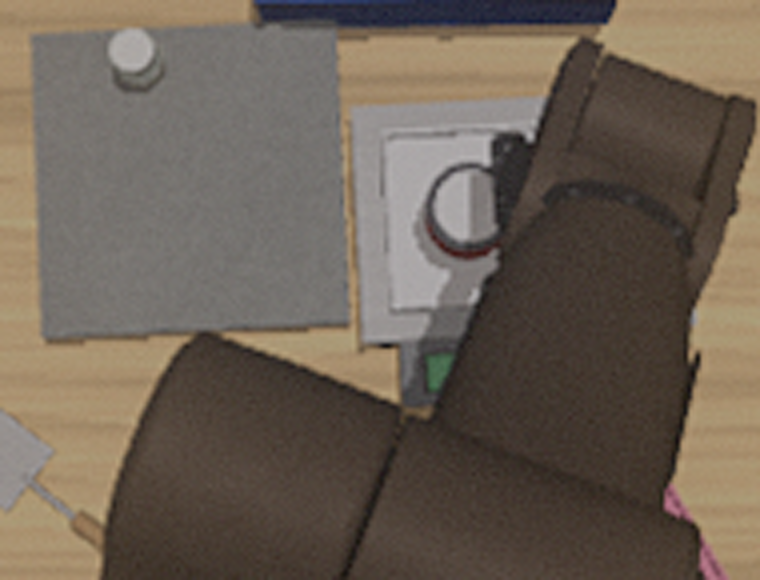

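```bash
python3 - <<'E'
from h import *
p=(619.4,-120,3,.041)
def toS(w): 
    d=w[:2]-np.array(p[:2]);c,s=np.cos(p[3]),np.sin(p[3]);return np.array([c*d[0]+s*d[1],-s*d[0]+c*d[1]]).round(1)
for uv in((385,131),(393,310)): print('top tray',toS(back('top',cr('top',uv),50)))
for uv in((351,108),(362,346)): print('top pan',toS(back('top',cr('top',uv),36)))
# scene crop y0=150
f=lambda u,v:((u+.5)/4-.5+200,(v+.5)/4-.5+150)
for uv in((145,415),(350,497),(458,287)): print('scene tray rim',toS(back('scene',f(*uv),50)))
for uv in((505,282),(70,480)): print('scene pan',toS(back('scene',f(*uv),36)))
for uv in((185,470),(268,503)): print('scene pad top',toS(back('scene',f(*uv),54)))
E
```

```text
top tray [ 75. 111.]
top tray [-75.3 112.6]
top pan [ 98.9 138.6]
top pan [-102.7  140.1]
scene tray rim [-70.5 -87. ]
scene tray rim [ 72.5 -86.3]
scene tray rim [ 75.1 104.6]
scene pan [101.2 135.8]
scene pan [ -94.8 -143.2]
scene pad top [ -26.7 -115.4]
scene pad top [  29.8 -114.5]
```

The tray is centred within about 2 mm and square, and the pad face looks about 25 mm ahead of it. I'll creep up by feel.

Emit:
jog_arm --plan '[{"tx": 0,"ty": -0.3,"tz": 0,"rx": 0,"ry": 0,"rz": 0},{"tx": 0,"ty": -0.6,"tz": 0,"rx": 0,"ry": 0,"rz": 0},{"tx": 0,"ty": -0.9,"tz": 0,"rx": 0,"ry": 0,"rz": 0},{"tx": 0,"ty": -1.1,"tz": 0,"rx": 0,"ry": 0,"rz": 0},{"tx": 0,"ty": -1.2,"tz": 0,"rx": 0,"ry": 0,"rz": 0}]'

```text
t: 14.85
ee_pos: [622.6, -187.8, 75.1]
ee_rot: [-1.573, -0.0, 1.612]
ft_force: [0.4, 6.4, 0.5]
gripper_width: 0.142
```

Emit:
jog_arm --plan '[{"tx": 0,"ty": -0.1,"tz": 0,"rx": 0,"ry": 0,"rz": 0},{"tx": 0,"ty": -0.2,"tz": 0,"rx": 0,"ry": 0,"rz": 0},{"tx": 0,"ty": -0.3,"tz": 0,"rx": 0,"ry": 0,"rz": 0}]'

```text
t: 15.22
ee_pos: [622.6, -190.7, 75.1]
ee_rot: [-1.573, -0.0, 1.612]
ft_force: [-0.2, 6.3, 0.3]
gripper_width: 0.142
```

Emit:
jog_arm --plan '[{"tx": 0,"ty": -0.1,"tz": 0,"rx": 0,"ry": 0,"rz": 0},{"tx": 0,"ty": -0.2,"tz": 0,"rx": 0,"ry": 0,"rz": 0},{"tx": 0,"ty": -0.3,"tz": 0,"rx": 0,"ry": 0,"rz": 0}]'

```text
t: 15.6
ee_pos: [622.7, -193.6, 75.1]
ee_rot: [-1.573, -0.0, 1.612]
ft_force: [-0.0, 7.1, 1.4]
gripper_width: 0.143
```

Emit:
jog_arm --plan '[{"tx": 0,"ty": -0.05,"tz": 0,"rx": 0,"ry": 0,"rz": 0},{"tx": 0,"ty": -0.1,"tz": 0,"rx": 0,"ry": 0,"rz": 0},{"tx": 0,"ty": -0.15,"tz": 0,"rx": 0,"ry": 0,"rz": 0}]'

```text
t: 15.98
ee_pos: [622.6, -195.1, 75.1]
ee_rot: [-1.573, -0.0, 1.612]
ft_force: [0.1, 6.0, 1.0]
gripper_width: 0.143
```

Emit:
jog_arm --plan '[{"tx": 0,"ty": -0.05,"tz": 0,"rx": 0,"ry": 0,"rz": 0},{"tx": 0,"ty": -0.1,"tz": 0,"rx": 0,"ry": 0,"rz": 0},{"tx": 0,"ty": -0.15,"tz": 0,"rx": 0,"ry": 0,"rz": 0}]'

```text
t: 16.35
ee_pos: [622.6, -196.7, 75.1]
ee_rot: [-1.573, -0.0, 1.612]
ft_force: [0.5, 6.0, 1.3]
gripper_width: 0.142
```

Emit:
jog_arm --plan '[{"tx": 0,"ty": -0.05,"tz": 0,"rx": 0,"ry": 0,"rz": 0},{"tx": 0,"ty": -0.1,"tz": 0,"rx": 0,"ry": 0,"rz": 0},{"tx": 0,"ty": -0.15,"tz": 0,"rx": 0,"ry": 0,"rz": 0}]'

```text
t: 16.73
ee_pos: [622.7, -198.1, 75.1]
ee_rot: [-1.573, -0.0, 1.612]
ft_force: [-0.4, 6.0, 2.1]
gripper_width: 0.142
```

Emit:
jog_arm --plan '[{"tx": 0,"ty": -0.05,"tz": 0,"rx": 0,"ry": 0,"rz": 0},{"tx": 0,"ty": -0.1,"tz": 0,"rx": 0,"ry": 0,"rz": 0}]'

```text
t: 16.98
ee_pos: [622.7, -199.1, 75.1]
ee_rot: [-1.573, -0.0, 1.612]
ft_force: [-0.0, 6.3, 1.3]
gripper_width: 0.145
```

Emit:
jog_arm --plan '[{"tx": 0,"ty": -0.05,"tz": 0,"rx": 0,"ry": 0,"rz": 0},{"tx": 0,"ty": -0.1,"tz": 0,"rx": 0,"ry": 0,"rz": 0}]'

```text
t: 17.23
ee_pos: [622.6, -200.2, 75.1]
ee_rot: [-1.573, -0.0, 1.612]
ft_force: [-0.4, 5.8, 0.7]
gripper_width: 0.145
```

Emit:
jog_arm --plan '[{"tx": 0,"ty": -0.05,"tz": 0,"rx": 0,"ry": 0,"rz": 0},{"tx": 0,"ty": -0.1,"tz": 0,"rx": 0,"ry": 0,"rz": 0}]'

```text
t: 17.48
ee_pos: [622.7, -200.9, 75.1]
ee_rot: [-1.573, -0.001, 1.612]
ft_force: [1.1, 8.0, 1.1]
gripper_width: 0.142
```

Emit:
jog_arm --plan '[{"tx": 0,"ty": -0.05,"tz": 0,"rx": 0,"ry": 0,"rz": 0},{"tx": 0,"ty": -0.1,"tz": 0,"rx": 0,"ry": 0,"rz": 0}]'

```text
t: 17.73
ee_pos: [622.7, -201.5, 75.1]
ee_rot: [-1.573, -0.001, 1.612]
ft_force: [-0.4, 10.3, 2.1]
gripper_width: 0.142
```

Contact is at about y = -200.4, and the force is rising at about 4 N per mm as expected. I'll push a little more and hold.

Emit:
jog_arm --plan '[{"tx": 0,"ty": -0.04,"tz": 0,"rx": 0,"ry": 0,"rz": 0},{"tx": 0,"ty": -0.08,"tz": 0,"rx": 0,"ry": 0,"rz": 0},{"tx": 0,"ty": -0.08,"tz": 0,"rx": 0,"ry": 0,"rz": 0},{"tx": 0,"ty": -0.08,"tz": 0,"rx": 0,"ry": 0,"rz": 0}]'

```text
t: 18.23
ee_pos: [622.7, -202.0, 75.1]
ee_rot: [-1.573, -0.002, 1.612]
ft_force: [1.0, 10.1, 2.0]
gripper_width: 0.144
```

Emit:
jog_arm --plan '[{"tx": 0,"ty": 0,"tz": 0,"rx": 0,"ry": 0,"rz": 0},{"tx": 0,"ty": 0,"tz": 0,"rx": 0,"ry": 0,"rz": 0},{"tx": 0,"ty": 0,"tz": 0,"rx": 0,"ry": 0,"rz": 0}]'

```text
t: 18.6
ee_pos: [622.6, -202.0, 75.1]
ee_rot: [-1.573, -0.002, 1.612]
ft_force: [0.3, 10.9, 1.3]
gripper_width: 0.144
```

```bash
python3 snap.py 11 150
```

```text
18.65 [ 622.66545999 -202.03791576   75.09606171] [-1.57313529e+00 -1.51165152e-03  1.61200775e+00] [-0.69647247 10.3205167   2.03785761] [ 1.93735343 -0.05428896  0.04260513] 0.1461392561940059
```

View pics/scene11.png

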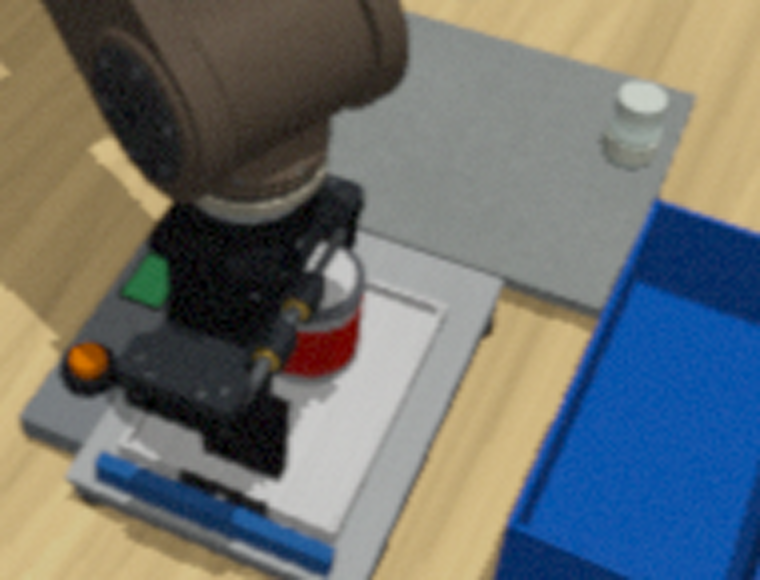

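The tray is against the pad with the arm pushing about 10 N in total. About 6 N of that is on the pad, from 1.6 mm of compression. I held it for over 0.5 s. Before letting go I'll ease back so friction can hold what remains.

Emit:
jog_arm --plan '[{"tx": 0,"ty": 0.05,"tz": 0,"rx": 0,"ry": 0,"rz": 0},{"tx": 0,"ty": 0.1,"tz": 0,"rx": 0,"ry": 0,"rz": 0},{"tx": 0,"ty": 0.15,"tz": 0,"rx": 0,"ry": 0,"rz": 0},{"tx": 0,"ty": 0.15,"tz": 0,"rx": 0,"ry": 0,"rz": 0},{"tx": 0,"ty": 0.15,"tz": 0,"rx": 0,"ry": 0,"rz": 0}]'

```text
t: 19.27
ee_pos: [622.7, -202.0, 75.1]
ee_rot: [-1.573, 0.0, 1.612]
ft_force: [0.8, 3.0, 1.4]
gripper_width: 0.143
```

Emit:
jog_arm --plan '[{"tx": 0,"ty": 0.03,"tz": 0,"rx": 0,"ry": 0,"rz": 0},{"tx": 0,"ty": 0.05,"tz": 0,"rx": 0,"ry": 0,"rz": 0},{"tx": 0,"ty": 0.05,"tz": 0,"rx": 0,"ry": 0,"rz": 0}]'

```text
t: 19.65
ee_pos: [622.7, -201.8, 75.1]
ee_rot: [-1.574, 0.001, 1.612]
ft_force: [-0.3, -2.0, 3.4]
gripper_width: 0.145
```

Emit:
jog_arm --plan '[{"tx": 0,"ty": 0.03,"tz": 0.01,"rx": 0,"ry": 0,"rz": 0},{"tx": 0,"ty": 0.05,"tz": 0.02,"rx": 0,"ry": 0,"rz": 0},{"tx": 0,"ty": 0.05,"tz": 0.02,"rx": 0,"ry": 0,"rz": 0}]'

```text
t: 20.02
ee_pos: [622.6, -201.1, 75.1]
ee_rot: [-1.573, 0.001, 1.612]
ft_force: [0.7, -3.5, 1.0]
gripper_width: 0.143
```

Emit:
jog_arm --plan '[{"tx": 0,"ty": -0.03,"tz": 0,"rx": 0,"ry": 0,"rz": 0},{"tx": 0,"ty": -0.03,"tz": 0,"rx": 0,"ry": 0,"rz": 0}]'

```text
t: 20.27
ee_pos: [622.6, -201.1, 75.1]
ee_rot: [-1.573, 0.0, 1.612]
ft_force: [0.0, -2.4, 1.7]
gripper_width: 0.144
```

Emit:
jog_arm --fingers 55 --plan '[{"tx": 0,"ty": 0,"tz": 0,"rx": 0,"ry": 0,"rz": 0},{"tx": 0,"ty": 0,"tz": 0,"rx": 0,"ry": 0,"rz": 0},{"tx": 0,"ty": 0,"tz": 0,"rx": 0,"ry": 0,"rz": 0},{"tx": 0,"ty": 0,"tz": 0,"rx": 0,"ry": 0,"rz": 0}]'

```text
t: 20.78
ee_pos: [622.5, -201.0, 75.0]
ee_rot: [-1.573, -0.0, 1.612]
ft_force: [-1.1, -0.1, -1.2]
gripper_width: 0.506
```

```bash
python3 snap.py 12 150
```

```text
20.825 [ 622.53178125 -200.99695209   75.03898057] [-1.57297994e+00 -4.48471222e-05  1.61188071e+00] [-0.45049463  0.32384156  0.67196864] [0.04875609 0.04215872 0.0610556 ] 0.532198039413159
```

View pics/scene12.png

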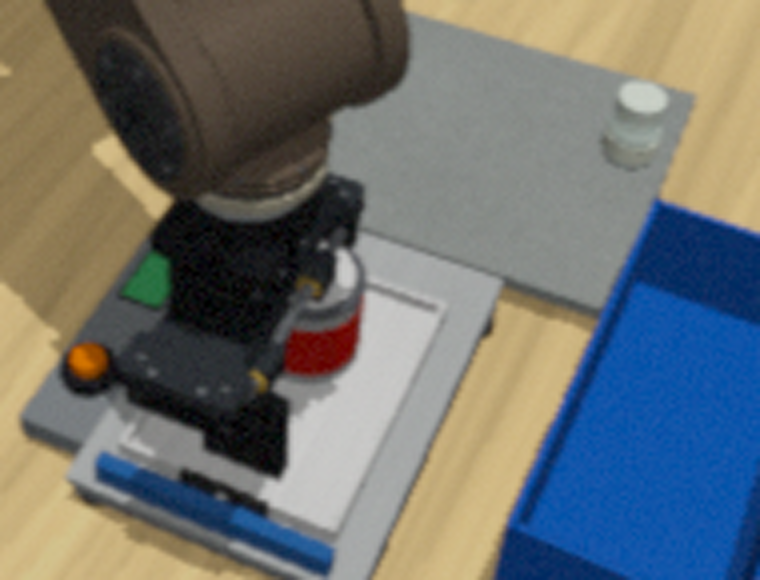

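The fingers are free with forces near 0, and the tray has not visibly moved from the pad. I'll rise straight up, clear of the tin.

Emit:
jog_arm --plan '[{"tx": 0,"ty": 0,"tz": 0.8,"rx": 0,"ry": 0,"rz": 0},{"tx": 0,"ty": 0,"tz": 2,"rx": 0,"ry": 0,"rz": 0},{"tx": 0,"ty": 0,"tz": 4,"rx": 0,"ry": 0,"rz": 0},{"tx": 0,"ty": 0,"tz": 6,"rx": 0,"ry": 0,"rz": 0},{"tx": 0,"ty": 0,"tz": 8,"rx": 0,"ry": 0,"rz": 0},{"tx": 0,"ty": 0,"tz": 9,"rx": 0,"ry": 0,"rz": 0},{"tx": 0,"ty": 0,"tz": 9,"rx": 0,"ry": 0,"rz": 0}]'

```text
t: 21.7
ee_pos: [622.8, -201.2, 166.0]
ee_rot: [-1.574, 0.001, 1.612]
ft_force: [-0.1, -0.9, 0.0]
gripper_width: 0.551
```

```bash
python3 snap.py 13 150
```

```text
21.75 [ 622.47896268 -201.04170658  165.09235703] [-1.57318784e+00  1.72403877e-04  1.61185999e+00] [ 0.78458161 -0.02918166  0.79846134] [0.06862936 0.02270225 0.04014373] 0.5510622026157624
```

View pics/scene13.png

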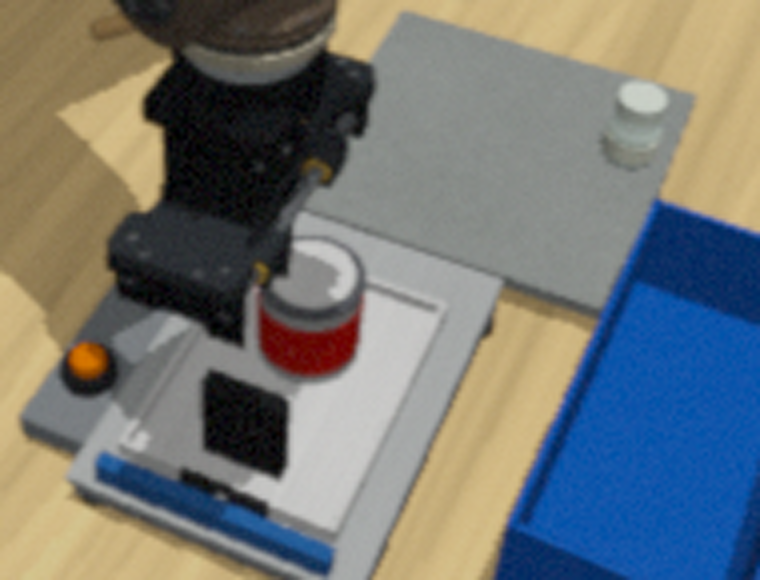

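The tray stayed against the pad at (220,490). The tin is upright and the plate is clear of the fingers. Next I'll triangulate the button.

```bash
python3 - <<'E'
from h import *
im={}
for n in("top","scene"):
    a=cv2.imread(f"pics/raw_{n}.png"); h=cv2.cvtColor(a,cv2.COLOR_BGR2HSV)
    m=((h[:,:,0]>5)&(h[:,:,0]<16)&(h[:,:,1]>170)).astype(np.uint8)
    l,lab,st,ce=cv2.connectedComponentsWithStats(m)
    o=OFF[n]
    for i in range(1,l):
        if st[i,4]>8 and o[0]<ce[i][0]<o[0]+190 and o[1]<ce[i][1]<o[1]+150: print(n,ce[i],st[i]); im[n]=ce[i]
for z in(36,40,44): print(z,[back(n,im[n],z).round(1) for n in im])
E
```

```text
scene [221.55555556 240.12698413] [217 236  10   9  63]
36 [array([ 490.1, -181.9,   36. ])]
40 [array([ 492. , -184.4,   40. ])]
44 [array([ 493.9, -187. ,   44. ])]
```

Emit:
jog_arm --fingers 0 --plan '[{"tx": -1.5,"ty": 0.2,"tz": 0,"rx": 0,"ry": 0,"rz": 0},{"tx": -4,"ty": 0.5,"tz": 0,"rx": 0,"ry": 0,"rz": 0},{"tx": -7,"ty": 0.9,"tz": 0,"rx": 0,"ry": 0,"rz": 0},{"tx": -10,"ty": 1.2,"tz": 0,"rx": 0,"ry": 0,"rz": 0},{"tx": -12,"ty": 1.5,"tz": 0,"rx": 0,"ry": 0,"rz": 0},{"tx": -12.9,"ty": 1.6,"tz": 0,"rx": 0,"ry": 0,"rz": 0},{"tx": -12.9,"ty": 1.6,"tz": -2,"rx": 0,"ry": 0,"rz": 0},{"tx": -12.9,"ty": 1.6,"tz": -5,"rx": 0,"ry": 0,"rz": 0},{"tx": -12.9,"ty": 1.6,"tz": -8,"rx": 0,"ry": 0,"rz": 0},{"tx": -12.9,"ty": 1.6,"tz": -10,"rx": 0,"ry": 0,"rz": 0}]'

```text
t: 23.0
ee_pos: [493.5, -185.0, 63.4]
ee_rot: [-1.572, -0.001, 1.612]
ft_force: [-0.5, -0.2, 0.3]
gripper_width: 0.003
```

```bash
python3 snap.py 14 150; python3 -c "
import cv2;from station import env
im=env.grab_frame('top')[115:260,150:340,::-1];cv2.imwrite('pics/top14.png',cv2.resize(im,None,fx=4,fy=4,interpolation=2))"
```

```text
23.05 [ 492.68511821 -184.57855322   61.53785954] [-1.56956471 -0.00194851  1.61188817] [-0.83052923  0.49520837 -2.03842138] [ 0.04833183  0.04881808 -0.01246315] 0.0029211738794604294
```

View pics/scene14.png

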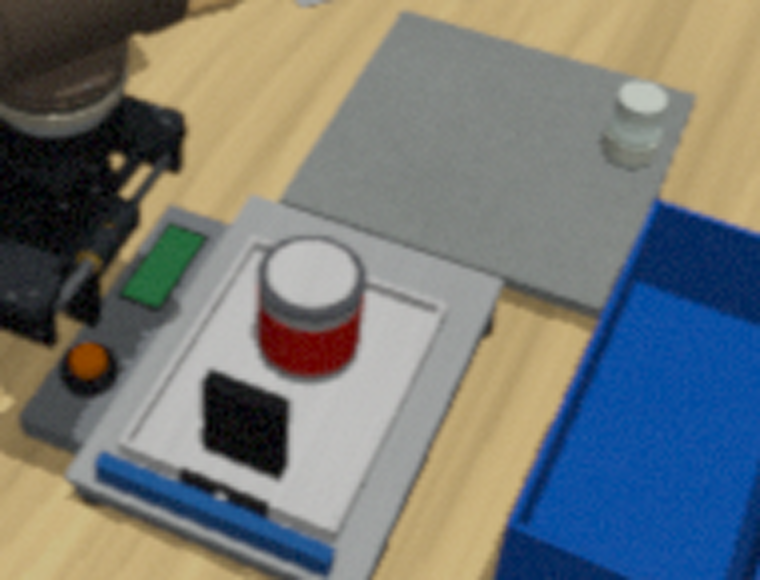

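View pics/top14.png

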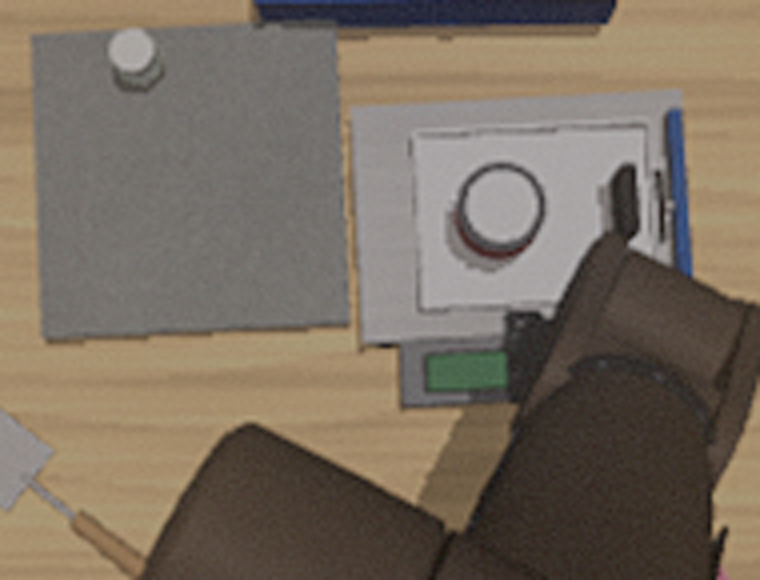

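The tray sits square on the pan and the fingertips are above the orange button at (90,362). I'll press it by feel.

Emit:
jog_arm --plan '[{"tx": 0,"ty": 0,"tz": -0.5,"rx": 0,"ry": 0,"rz": 0},{"tx": 0,"ty": 0,"tz": -1,"rx": 0,"ry": 0,"rz": 0},{"tx": 0,"ty": 0,"tz": -1.5,"rx": 0,"ry": 0,"rz": 0},{"tx": 0,"ty": 0,"tz": -1.8,"rx": 0,"ry": 0,"rz": 0},{"tx": 0,"ty": 0,"tz": -1.8,"rx": 0,"ry": 0,"rz": 0},{"tx": 0,"ty": 0,"tz": -1.8,"rx": 0,"ry": 0,"rz": 0}]'

```text
t: 23.85
ee_pos: [493.7, -185.2, 47.3]
ee_rot: [-1.573, 0.0, 1.612]
ft_force: [0.3, -0.2, -0.4]
gripper_width: 0.003
```

Emit:
jog_arm --plan '[{"tx": 0,"ty": 0,"tz": -0.2,"rx": 0,"ry": 0,"rz": 0},{"tx": 0,"ty": 0,"tz": -0.4,"rx": 0,"ry": 0,"rz": 0},{"tx": 0,"ty": 0,"tz": -0.4,"rx": 0,"ry": 0,"rz": 0}]'

```text
t: 24.22
ee_pos: [493.5, -185.1, 42.9]
ee_rot: [-1.573, -0.0, 1.612]
ft_force: [0.0, -0.2, 0.7]
gripper_width: 0.007
```

Emit:
jog_arm --plan '[{"tx": 0,"ty": 0,"tz": -0.1,"rx": 0,"ry": 0,"rz": 0},{"tx": 0,"ty": 0,"tz": -0.2,"rx": 0,"ry": 0,"rz": 0},{"tx": 0,"ty": 0,"tz": -0.2,"rx": 0,"ry": 0,"rz": 0}]'

```text
t: 24.6
ee_pos: [493.5, -185.1, 41.0]
ee_rot: [-1.573, 0.0, 1.612]
ft_force: [0.1, -0.0, 0.3]
gripper_width: 0.006
```

Emit:
jog_arm --plan '[{"tx": 0,"ty": 0,"tz": -0.1,"rx": 0,"ry": 0,"rz": 0},{"tx": 0,"ty": 0,"tz": -0.2,"rx": 0,"ry": 0,"rz": 0},{"tx": 0,"ty": 0,"tz": -0.2,"rx": 0,"ry": 0,"rz": 0}]'

```text
t: 24.98
ee_pos: [493.5, -185.1, 39.0]
ee_rot: [-1.573, 0.0, 1.612]
ft_force: [0.5, 1.0, -0.5]
gripper_width: 0.003
```

Emit:
jog_arm --plan '[{"tx": 0,"ty": 0,"tz": -0.1,"rx": 0,"ry": 0,"rz": 0},{"tx": 0,"ty": 0,"tz": -0.2,"rx": 0,"ry": 0,"rz": 0},{"tx": 0,"ty": 0,"tz": -0.2,"rx": 0,"ry": 0,"rz": 0}]'

```text
t: 25.35
ee_pos: [493.5, -185.1, 37.0]
ee_rot: [-1.573, 0.0, 1.612]
ft_force: [1.1, 0.6, 0.3]
gripper_width: 0.006
```

```bash
python3 - <<'E'
from h import *
im=env.grab_frame("scene"); c=im[190:270,190:290,::-1]
cv2.imwrite("pics/scene15.png",cv2.resize(c,None,fx=7,fy=7,interpolation=cv2.INTER_CUBIC))
print(proj("scene",[(493.5,-185,37),(493.5,-185,40)]), (proj("scene",[(493.5,-185,37)])[0]-[190,190]+.5)*7)
s=env.get_state(); print(s['ee_pos'],s['ft_force'])
E
```

```text
[[222.00120589 241.16680726]
 [221.92160058 240.48129158]] [227.50844125 361.66765079]
[ 493.56881078 -185.10492765   37.06392314] [-0.13749976 -0.0407499  -0.33670362]
```

View pics/scene15.png

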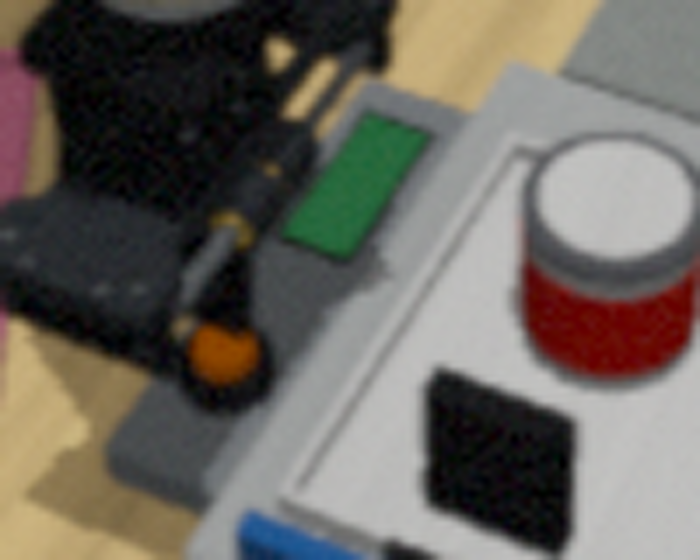

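```bash
python3 - <<'E'
from h import *
a=np.mean([env.grab_frame("scene").astype(float) for _ in range(4)],0)
c=a[205:255,200:260,::-1]; c=np.clip(255*(c/255)**.5,0,255).astype(np.uint8)
c=cv2.resize(c,None,fx=11,fy=11,interpolation=cv2.INTER_CUBIC)
for P,col in(((493.5,-185,37),(0,255,0)),((493.5,-185,57),(255,255,0)),((493.5,-185,77),(255,0,255))):
    u=(proj("scene",[P])[0]-[200,205]+.5)*11; cv2.circle(c,tuple(int(v) for v in u),4,col,1)
cv2.imwrite("pics/scene16.png",c)
E
```

```text
(no output)
```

View pics/scene16.png

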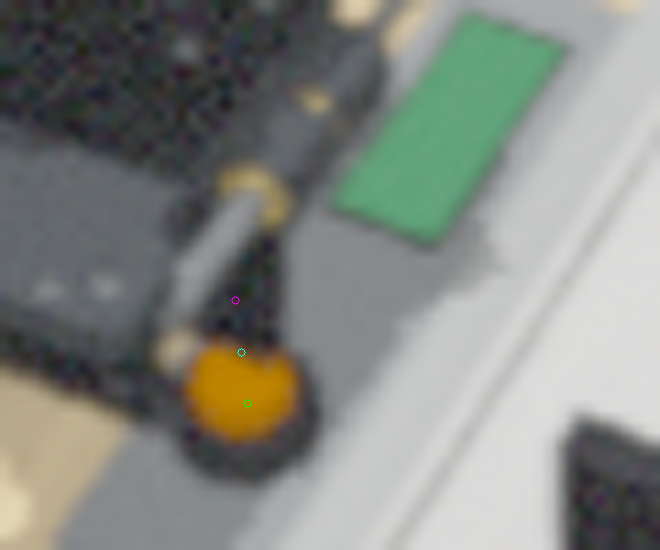

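```bash
python3 - <<'E'
from h import *
for dz in(0,19):
  for y in(60,66,72,128,140): print(dz,y,((proj("scene",[(623.5,y+1,188+dz)])[0]-[200,100]+.5)*4).round(0))
# scene4: tcp (622.3,105,113.8), crop y0 120
for dz in(0,19):
  for y in(65,71,77): print('s4',dz,y,((proj("scene",[(622.3,y,113.8+dz)])[0]-[200,120]+.5)*4).round(0))
# scene13: tcp 622.5,-201,165 y0150 
for dz in(0,19):
  for y in(-40,-34,-28,28,40): print('s13',dz,y,((proj("scene",[(622.5,-201+y,165+dz)])[0]-[200,150]+.5)*4).round(0))
E
```

```text
0 60 [429. 247.]
0 66 [433. 242.]
0 72 [436. 237.]
0 128 [466. 193.]
0 140 [473. 184.]
19 60 [432. 225.]
19 66 [436. 220.]
19 72 [439. 215.]
19 128 [470. 171.]
19 140 [476. 162.]
s4 0 65 [420. 243.]
s4 0 71 [423. 239.]
s4 0 77 [427. 234.]
s4 19 65 [423. 224.]
s4 19 71 [426. 219.]
s4 19 77 [429. 214.]
s13 0 -40 [215. 382.]
s13 0 -34 [221. 375.]
s13 0 -28 [226. 367.]
s13 0 28 [271. 300.]
s13 0 40 [280. 287.]
s13 19 -40 [215. 361.]
s13 19 -34 [220. 354.]
s13 19 -28 [225. 346.]
s13 19 28 [271. 279.]
s13 19 40 [281. 265.]
```

The images disagree with the stated tool point. In this view and in earlier ones (scene3, scene13), the visible fingertips end about 19 mm above the reported TCP. That explains why nothing was felt at 37 mm. I'll carry on down in small steps watching the force, because contact with the console would show at about 31 mm if I am wrong.

Emit:
jog_arm --plan '[{"tx": 0,"ty": 0,"tz": -0.1,"rx": 0,"ry": 0,"rz": 0},{"tx": 0,"ty": 0,"tz": -0.2,"rx": 0,"ry": 0,"rz": 0},{"tx": 0,"ty": 0,"tz": -0.3,"rx": 0,"ry": 0,"rz": 0},{"tx": 0,"ty": 0,"tz": -0.3,"rx": 0,"ry": 0,"rz": 0}]'

```text
t: 26.1
ee_pos: [493.5, -185.1, 34.0]
ee_rot: [-1.573, 0.0, 1.612]
ft_force: [0.7, -0.3, -0.4]
gripper_width: 0.004
```

Emit:
jog_arm --plan '[{"tx": 0,"ty": 0,"tz": -0.1,"rx": 0,"ry": 0,"rz": 0},{"tx": 0,"ty": 0,"tz": -0.2,"rx": 0,"ry": 0,"rz": 0},{"tx": 0,"ty": 0,"tz": -0.3,"rx": 0,"ry": 0,"rz": 0},{"tx": 0,"ty": 0,"tz": -0.3,"rx": 0,"ry": 0,"rz": 0}]'

```text
t: 26.6
ee_pos: [493.5, -185.1, 31.0]
ee_rot: [-1.573, 0.0, 1.612]
ft_force: [-0.0, -0.1, 0.4]
gripper_width: 0.006
```

Emit:
jog_arm --plan '[{"tx": 0,"ty": 0,"tz": -0.1,"rx": 0,"ry": 0,"rz": 0},{"tx": 0,"ty": 0,"tz": -0.2,"rx": 0,"ry": 0,"rz": 0},{"tx": 0,"ty": 0,"tz": -0.3,"rx": 0,"ry": 0,"rz": 0},{"tx": 0,"ty": 0,"tz": -0.3,"rx": 0,"ry": 0,"rz": 0}]'

```text
t: 27.1
ee_pos: [493.5, -185.1, 28.0]
ee_rot: [-1.573, 0.0, 1.612]
ft_force: [0.8, -0.2, 0.4]
gripper_width: 0.007
```

```bash
python3 - <<'E'
from h import *
a=np.mean([env.grab_frame("scene").astype(float) for _ in range(3)],0)
c=a[205:255,200:260,::-1]; c=np.clip(255*(c/255)**.5,0,255).astype(np.uint8)
c=cv2.resize(c,None,fx=11,fy=11,interpolation=cv2.INTER_CUBIC)
cv2.imwrite("pics/scene17.png",c)
E
```

```text
(no output)
```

View pics/scene17.png

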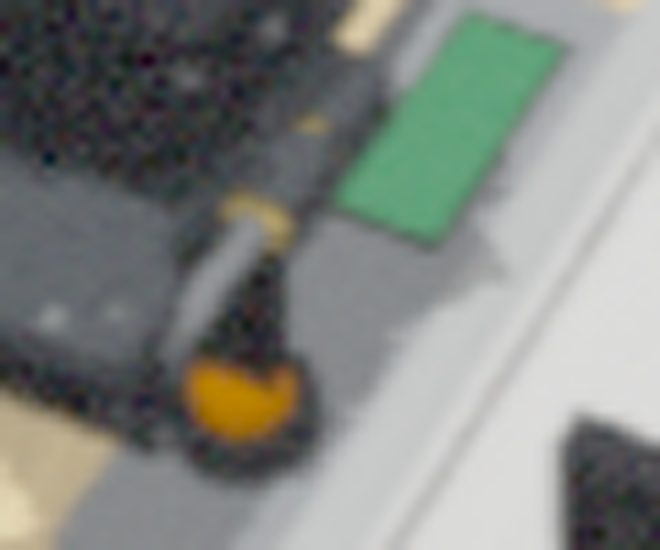

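The tip now overlaps the orange top and is still above it. I'll continue down.

Emit:
jog_arm --plan '[{"tx": 0,"ty": 0,"tz": -0.1,"rx": 0,"ry": 0,"rz": 0},{"tx": 0,"ty": 0,"tz": -0.2,"rx": 0,"ry": 0,"rz": 0},{"tx": 0,"ty": 0,"tz": -0.3,"rx": 0,"ry": 0,"rz": 0},{"tx": 0,"ty": 0,"tz": -0.3,"rx": 0,"ry": 0,"rz": 0}]'

```text
t: 27.75
ee_pos: [493.6, -185.1, 25.1]
ee_rot: [-1.573, 0.0, 1.612]
ft_force: [-0.7, 0.1, 2.3]
gripper_width: 0.008
```

Emit:
jog_arm --plan '[{"tx": 0,"ty": 0,"tz": -0.1,"rx": 0,"ry": 0,"rz": 0},{"tx": 0,"ty": 0,"tz": -0.2,"rx": 0,"ry": 0,"rz": 0},{"tx": 0,"ty": 0,"tz": -0.2,"rx": 0,"ry": 0,"rz": 0}]'

```text
t: 28.12
ee_pos: [493.6, -185.1, 23.1]
ee_rot: [-1.573, 0.0, 1.612]
ft_force: [-0.6, 0.5, 1.5]
gripper_width: 0.006
```

Emit:
jog_arm --plan '[{"tx": 0,"ty": 0,"tz": -0.1,"rx": 0,"ry": 0,"rz": 0},{"tx": 0,"ty": 0,"tz": -0.2,"rx": 0,"ry": 0,"rz": 0},{"tx": 0,"ty": 0,"tz": -0.2,"rx": 0,"ry": 0,"rz": 0}]'

```text
t: 28.5
ee_pos: [493.6, -185.1, 21.1]
ee_rot: [-1.573, 0.0, 1.612]
ft_force: [0.1, 1.0, 3.1]
gripper_width: 0.004
```

The button spring is felt from about 26 mm. I'll press on until it bottoms.

Emit:
jog_arm --plan '[{"tx": 0,"ty": 0,"tz": -0.07,"rx": 0,"ry": 0,"rz": 0},{"tx": 0,"ty": 0,"tz": -0.15,"rx": 0,"ry": 0,"rz": 0},{"tx": 0,"ty": 0,"tz": -0.15,"rx": 0,"ry": 0,"rz": 0}]'

```text
t: 28.88
ee_pos: [493.7, -185.2, 20.5]
ee_rot: [-1.574, 0.001, 1.612]
ft_force: [-2.9, 1.4, 17.7]
gripper_width: 0.003
```

Emit:
jog_arm --plan '[{"tx": 0,"ty": 0,"tz": -0.05,"rx": 0,"ry": 0,"rz": 0},{"tx": 0,"ty": 0,"tz": -0.1,"rx": 0,"ry": 0,"rz": 0},{"tx": 0,"ty": 0,"tz": -0.1,"rx": 0,"ry": 0,"rz": 0}]'

```text
t: 29.25
ee_pos: [493.7, -185.1, 20.3]
ee_rot: [-1.574, 0.001, 1.612]
ft_force: [-5.6, 2.9, 28.1]
gripper_width: 0.004
```

Emit:
jog_arm --plan '[{"tx": 0,"ty": 0,"tz": 0.08,"rx": 0,"ry": 0,"rz": 0},{"tx": 0,"ty": 0,"tz": 0.08,"rx": 0,"ry": 0,"rz": 0}]'

```text
t: 29.5
ee_pos: [493.7, -185.1, 20.5]
ee_rot: [-1.574, 0.001, 1.612]
ft_force: [-3.7, 1.6, 19.3]
gripper_width: 0.008
```

```bash
python3 - <<'E'
from h import *
a=np.mean([env.grab_frame("scene").astype(float) for _ in range(3)],0)
c=a[205:255,200:260,::-1]; c=np.clip(255*(c/255)**.5,0,255).astype(np.uint8)
c=cv2.resize(c,None,fx=11,fy=11,interpolation=cv2.INTER_CUBIC)
cv2.imwrite("pics/scene18.png",c)
F=[]
for i in range(8):
    env.grab_frame("top");s=env.get_state();F.append(np.r_[s['ee_pos'][2],s['ft_force'],s['ft_torque']])
print(np.mean(F,0).round(2))
E
```

```text
[20.45 -3.6   1.82 18.69  0.36  0.75 -0.  ]
```

View pics/scene18.png

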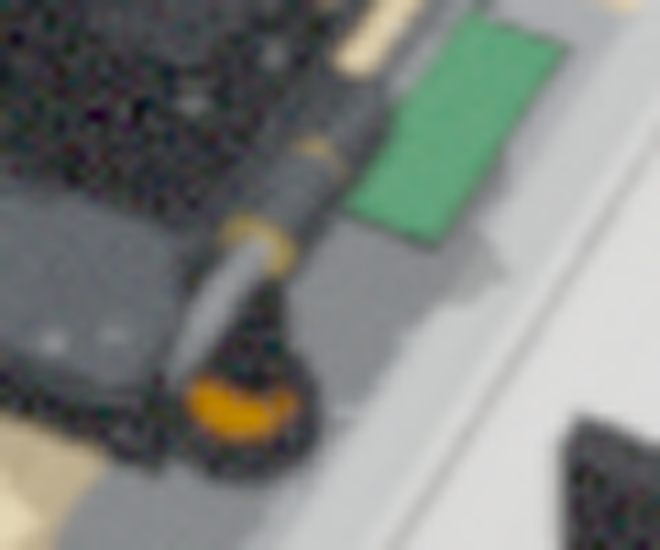

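```bash
cat > avg.py <<'E'
from station import env
import numpy as np
F=[]
for i in range(10):
    env.grab_frame("top");s=env.get_state();F.append(np.r_[s['ee_pos'],s['ft_force']])
print(s['t'],np.mean(F,0).round(2))
E
```

Emit:
jog_arm --plan '[{"tx": 0,"ty": 0,"tz": 0.1,"rx": 0,"ry": 0,"rz": 0},{"tx": 0,"ty": 0,"tz": 0.2,"rx": 0,"ry": 0,"rz": 0}]'

```text
t: 30.3
ee_pos: [493.6, -185.1, 21.5]
ee_rot: [-1.573, 0.0, 1.612]
ft_force: [-0.5, -0.0, 3.0]
gripper_width: 0.007
```

```bash
python3 avg.py
```

```text
30.8 [ 4.9359e+02 -1.8511e+02  2.1370e+01 -3.5000e-01  1.9000e-01  3.3800e+00]
```

Emit:
jog_arm --plan '[{"tx": 0,"ty": 0,"tz": 0.1,"rx": 0,"ry": 0,"rz": 0},{"tx": 0,"ty": 0,"tz": 0.2,"rx": 0,"ry": 0,"rz": 0}]'

```text
t: 31.05
ee_pos: [493.6, -185.1, 23.4]
ee_rot: [-1.573, 0.0, 1.612]
ft_force: [1.2, -0.2, 1.8]
gripper_width: 0.006
```

```bash
python3 avg.py
```

```text
31.55 [ 4.9358e+02 -1.8510e+02  2.3420e+01  4.2000e-01 -3.8000e-01  2.7800e+00]
```

Emit:
jog_arm --plan '[{"tx": 0,"ty": 0,"tz": 0.1,"rx": 0,"ry": 0,"rz": 0},{"tx": 0,"ty": 0,"tz": 0.15,"rx": 0,"ry": 0,"rz": 0}]'

```text
t: 31.8
ee_pos: [493.6, -185.1, 24.9]
ee_rot: [-1.573, 0.0, 1.612]
ft_force: [0.1, -0.5, 1.6]
gripper_width: 0.005
```

```bash
python3 avg.py
```

```text
32.3 [ 4.9358e+02 -1.8511e+02  2.4910e+01  5.2000e-01 -2.5000e-01  1.9500e+00]
```

Emit:
jog_arm --plan '[{"tx": 0,"ty": 0,"tz": 0.1,"rx": 0,"ry": 0,"rz": 0},{"tx": 0,"ty": 0,"tz": 0.15,"rx": 0,"ry": 0,"rz": 0}]'

```text
t: 32.55
ee_pos: [493.6, -185.1, 26.5]
ee_rot: [-1.573, 0.0, 1.612]
ft_force: [0.5, -0.5, 0.5]
gripper_width: 0.005
```

```bash
python3 avg.py
```

```text
33.05 [ 493.57 -185.1    26.41    0.97   -0.67    1.27]
```

The spring force falls steadily from 3.4 N at 21.4 mm to 1.3 N at 26.4 mm, and the hard stop is at 20.6 mm. That is at least 5.8 mm of travel, so the button was fully down. I'll move clear.

Emit:
jog_arm --plan '[{"tx": 0,"ty": 0,"tz": 1,"rx": 0,"ry": 0,"rz": 0},{"tx": 0,"ty": 0,"tz": 3,"rx": 0,"ry": 0,"rz": 0},{"tx": 0,"ty": 0,"tz": 6,"rx": 0,"ry": 0,"rz": 0},{"tx": 0,"ty": 0,"tz": 9,"rx": 0,"ry": 0,"rz": 0},{"tx": 0,"ty": 0,"tz": 12,"rx": 0,"ry": 0,"rz": 0},{"tx": -2,"ty": -3,"tz": 14,"rx": 0,"ry": 0,"rz": 0},{"tx": -4,"ty": -8,"tz": 15,"rx": 0,"ry": 0,"rz": 0},{"tx": -5,"ty": -12,"tz": 15,"rx": 0,"ry": 0,"rz": 0},{"tx": -5,"ty": -15,"tz": 15,"rx": 0,"ry": 0,"rz": 0},{"tx": -5,"ty": -15,"tz": 15,"rx": 0,"ry": 0,"rz": 0}]'

```text
t: 34.3
ee_pos: [443.0, -336.5, 176.6]
ee_rot: [-1.573, 0.0, 1.61]
ft_force: [-0.3, 0.5, -0.0]
gripper_width: 0.006
```

```bash
python3 - <<'E'
from h import *
from edge import *
T=env.grab_frame("top");S=env.grab_frame("scene")
cv2.imwrite("pics/raw_topF.png",T[:,:,::-1]);cv2.imwrite("pics/raw_sceneF.png",S[:,:,::-1])
cv2.imwrite("pics/topF.png",cv2.resize(T[115:220,150:340,::-1],None,fx=4,fy=4,interpolation=2))
cv2.imwrite("pics/sceneF.png",cv2.resize(S[150:295,200:390,::-1],None,fx=4,fy=4,interpolation=2))
s=env.get_state();print(s['t'],s['ee_pos'],s['ft_force'])
E={'top':A,'scene':A}
for n in('top','scene'):
    print(n,refine([622.7,-131,36,.041],trP,E,{n:gray(n,f"pics/raw_{n}F.png")}), refine([619.5,-120,3,.041],panP,{'top':[(0,1),(2,3),(3,0)],'scene':[(0,1),(2,3),(3,0)]},{n:gray(n,f"pics/raw_{n}F.png")}))
E
```

```text
34.4 [ 443.2278397  -334.51735156  176.49382485] [-0.32752322  0.53193712  0.4947051 ]
top (array([ 6.16751457e+02, -1.33360282e+02,  3.60000000e+01,  4.61537322e-02]), np.float64(1.2618169840373765), 68) (array([ 6.20200633e+02, -1.21662448e+02,  3.00000000e+00,  3.87622541e-02]), np.float64(0.1886763702427986), 51)
scene (array([ 6.19906339e+02, -1.32573594e+02,  3.60000000e+01,  2.64597087e-02]), np.float64(1.0633445451128205), 68) (array([ 6.18532102e+02, -1.23827739e+02,  3.00000000e+00,  4.48918672e-02]), np.float64(0.19462381446001165), 51)
```

View pics/topF.png

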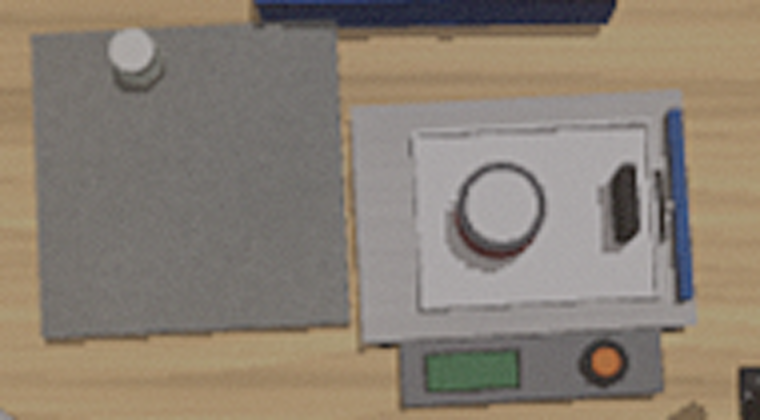

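View pics/sceneF.png

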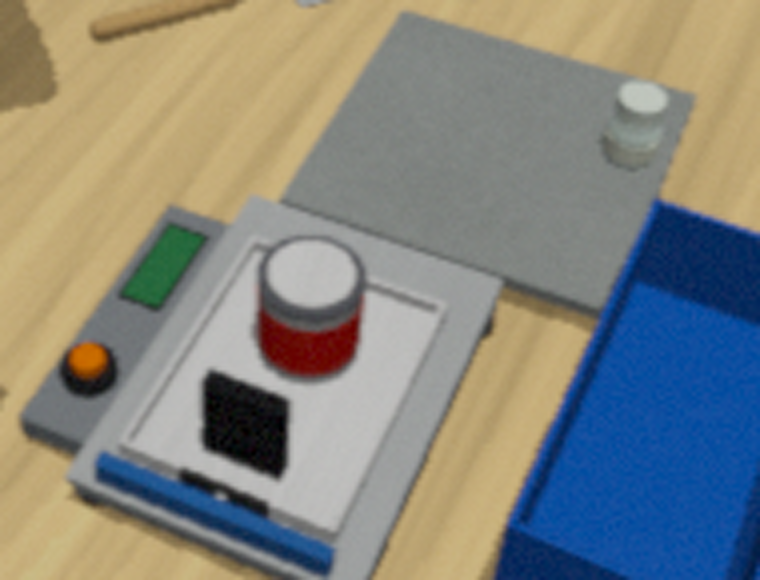

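The final pictures show the tray square on the pan with its front on the pad at (220,490), the tin upright in its place, the button up at (90,362) and the arm clear. I'll hand in the job.

```bash
python3 -c "
from station import env
print(env.close_job())"
```

```text
the job is handed in; nothing more can be done
None
```

I drew the tray onto the pan and pressed it against the pad. I let go with it still touching, pressed the tare button, moved clear and handed in at about 34 s. No verdict was reported.

**Step and bridging:** I pinched the grip plate and raised only the front over a step of about 6 mm. The tray rested on deck and pan at once for over 0.5 s before I slid it on and laid it flat.

**Pad push:** I found the pad by feel at TCP y of about -200.4 mm and held the push for over 0.5 s. It was about 6 N going by 1.6 mm of compression, but only about 4 N going by arm force minus friction. Both are within 3 to 12 N.

**Release:** I eased back to about 2.6 N on the pad before opening the fingers. Contact after letting go rests on that force being less than the friction under the tray and on the pictures, because nothing measured it directly.

**Tare button:** It travelled at least 5.8 mm to a hard stop, and the last picture shows it up again.

**Last checks:**
- The last pictures show the tray square and roughly centred on the pan, the tin upright in its place, and the jar where it was. The other bystanders were mostly outside these crops, so I did not check them at the end.
- The final automatic edge fits of the tray were poor, with residuals of about 1 px. They gave a position within about 4 mm of centre and up to 0.02 rad off square, so they are only a rough confirmation.
- The visible fingertips end about 19 mm above the reported TCP, which disagrees with the description. I found the button's height by feel instead.

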